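Unlock the top-opening safe and raise its lid

ROBOT

A 6-joint arm with a two-finger parallel gripper is mounted at the origin on the work surface. World frame = base frame: x ahead of the robot, y to its left, z up, the work surface at z = 0. Lengths are in mm, angles in rad, forces in N, time in s.
With the tool pointing down it reaches from about 350 to 775 mm from the base axis. Payload 7.3 kg.
Tool frame: the origin (TCP) lies on the centre line of the jaws, within the pads' length; the fingertips stand 22 mm ahead of it and the grasp point (between the pads) lies 3 mm ahead of it; z points along the fingers, y is the direction in which the jaws open and shut (so a half turn about z gives the same grasp; the last joint's range is limited). The gripper opens to 92 mm and grips with 3 to 60 N. Pads are 19 mm wide; open, the fingers measure 130 mm over their backs; the gripper's body (75 mm by 190 mm) begins 47 mm behind the grasp point.
Start: joints at [-1.395, 0.342, 1.524, -0, 1.275, -0.146], TCP at [166.067, -498.063, 222.141] pointing down, gripper open.
Joint ranges: [-2.53, 2.53], [-0.77, 2.02], [0.04, 2.7], [-1, 4.14], [0.28, 2.66], [-3.11, 3.11]. Speed limits (rad/s): [2.57, 2.57, 3.14, 3.14, 3.14, 3.14].

INTERFACE

Orientations are given as [roll, pitch, yaw] about the fixed x, y, z axes, in that order (R = Rz(yaw) Ry(pitch) Rx(roll)).
In Python, from plant import bot gives the robot as it stands.
- The arm moves only by the tool play_rows, never from a script. Its argument "moves" is one flat list of numbers, 5 for each row, row after row: the closure in counts, from 0 (fully open) to 255 (shut), then the shift along the tool's x, y, z in mm, then the turn about the tool's z in degrees. A call has 1 to 8 rows; each row is the pose to reach, as a shift and turn from the pose commanded when the call began, along the tool's axes at that moment; what a row does not reach only later rows make up. A row lasts 1/12 s, in which the tool goes at most 41.7 mm and 7.16 degrees, less where a joint would pass 70% of its speed; a pose out of reach is approached as far as the arm can. A call with a gripper value outside its range is refused whole. The fingers move at their own pace and stop on an object; the grip force is fixed at half the most. Time passes only in rows, so rows that repeat a pose let the fingers close. It gives the time, the measured TCP pose, the force and the opening at its end, in the units of the state.
- bot.get_obs(): the state, without advancing time (a new reading comes with each control period).
- bot.capture(name): name is "side" or "top"; returns a dict with "color" (400x640x3 uint8, red, green, blue), "fx", "fy", "cx", "cy" (pixels), "world_to_cam" (4x4, takes a point from world to camera coordinates). Camera axes: x right, y down, z forward; pixel columns grow to the right and rows downward; lengths in mm; the calibration is good to about 2 mm. A picture is of the moment at which its call begins. There is no depth.
- bot.close_job(): hands the job in, once; it reports no verdict.
The state is a dict: "time": time; "joint_positions": joint angles; "dq": joint speeds; "tau": joint torques, N m; "tool_pos": TCP position; "tcp_rot": TCP orientation; "contact_force": force on the tool from outside, world axes, zero at the start; "moment": the same for the moment, N m; "grip_width": finger opening in mm.
Only numpy, scipy, OpenCV 4.12 (cv2) and the standard library are available. Lean on these libraries where they do the work, as an engineer would, in place of code of your own. Each camera call takes 0.05 s, during which the arm holds its last target.

TASK

Open the small safe: its key is kept standing in the slotted rack among the pawns. Take the pepper mill off the lid and stand it upright on the shelf, put the key fully home in the keyhole and turn it clockwise to its stop to draw the hidden bolt, then raise the lid by its handle until it stands about upright, and leave it open with the turned key in the lock. Do not knock over or shift the pawns or any of the other things.

Things in the scene. Friction and masses are not known exactly. Their poses are not given: they have to be found in the camera images.
- key_bow (a point): Centre of the bow (head) of the safe's key, which stands bow up in one of the rack's five slots, 60 g. Bow: flat black disc, 40 mm across, 8 mm thick. Axes: z along the shank from tip to bow (up), x in the bow's plane, y across its 8 mm thickness (grip along y). Key 86 mm long in all; shank 8 mm thick; a collar 18 mm across lies 38 to 42 mm below this point and rests on the rack's top.
- key_tip (a point): Tip of the key, on its axis, 66 mm below the bow's centre; axes as key_bow. Steel double bit 24 mm wide along x (equal wings, so a half turn about z gives the same key), 3.5 mm thick along y, from 3 to 17 mm above the tip, its lowest 2 mm narrowed to 20 x 2 mm. The collar's underside is 24 mm above the tip. The key lifts straight up out of the rack.
- rack: Slotted wooden rack, fixed, 70 mm (x) by 294 mm (y) by 60 mm high; origin at the centre of its underside. Five slots in a row along y, 58 mm apart, the third at the origin, each 30 mm long along x and 11 mm wide along y. The key stands in one (its bow's plane along the rack's x within 0.1 rad), a pawn on each of the others: about 35 mm free from the key's bow to the next pawn's base.
- keyhole (a point): Centre of the keyhole, on the top face of the 48 mm square steel lock plate (4 mm thick) in the safe's lid; 109 mm above the shelf when shut. Axes are the lid's: x towards the hinge, z out of the lid, up. A slot 27 mm long along x, 6.5 mm wide, lips rounded, with an 11 mm hole in the middle: the key's x must lie along this x, either way. Key home: collar on the plate, tip 24 mm below this point.
- lock (a joint): Angle of the lock's hidden insert with its bolt, rad: 0 locked and in line with the keyhole, growing as the key turns clockwise seen from above, stop at 1.35; bolt clear of the box from 1.1. The key has 0.1 to 0.2 rad of play in it, so turn the key about 1.45. Light friction (0.06 N m), stays where left. A turned key is caught under the plate (3 mm of play) and cannot come out.
- safe_mid (a point): Centre of the low grey steel safe, half-way up: 170 mm (x) by 280 mm (y) by 100 mm high, bolted to the shelf. x points from its front (near the robot) to the hinge side, z up. The lid covers its top and is 6 mm thick. Keyhole 43 mm in front of and 85 mm to the right (-y) of this point, handle 65 mm in front and 30 mm to the left (+y).
- lid_handle (a point): Middle of the bar handle on the lid: round steel bar 10 mm thick, 100 mm long along y, its axis 36 mm above the lid's face and 20 mm behind the lid's front edge; 142 mm above the shelf when shut. Axes are the lid's, as for keyhole. The handle's nearer end is 65 mm in y from the keyhole's centre. A key in the lock stands 62 mm out of the plate.
- lid_hinge (a point): Point on the lid's hinge axis, midway along it, 100 mm above the shelf at the safe's far side. Axes are the lid's: y is the hinge axis. The handle's middle lies at x -150 mm, y +30 mm, z +42 mm in these axes.
- safe_lid (a joint): Lid angle, rad: 0 shut, growing as the front edge rises and swings away from the robot, 1.57 upright, stop at 1.66. Stiff hinge: the lid (0.6 kg) stays where it is left; about 11 N upward at the handle lifts it. Held shut, with 1 mm of play, until the lock is turned.
- pawn1_mid (a point): A turned wooden pawn, 34 mm wide at its base and 68 mm high, standing on the rack; the point is half-way up. Leave it standing.
- pawn2_mid (a point): A turned wooden pawn, 34 mm wide at its base and 68 mm high, standing on the rack; the point is half-way up. Leave it standing.
- pawn3_mid (a point): A turned wooden pawn, 34 mm wide at its base and 68 mm high, standing on the rack; the point is half-way up. Leave it standing.
- pawn4_mid (a point): A turned wooden pawn, 34 mm wide at its base and 68 mm high, standing on the rack; the point is half-way up. Leave it standing.
- bowl_mid (a point): Dark green ceramic bowl, 120 mm across and 50 mm high; the point is at its centre half-way up. Leave alone.
- opener_mid (a point): Flat steel bottle opener, 136 mm long, 36 mm wide, 6 mm thick, lying on the shelf in front of the rack; the point is at its middle. Leave alone.
- bottle_mid (a point): Green glass bottle, 52 mm across and 165 mm high, standing in the gap between rack and safe, the shelf in front of it being free; the point is half-way up. Leave alone. Kettle, bread bin, radio, tins and chessboard stand fixed along the shelf's sides (over 440 mm from its middle line) and back (over 720 mm ahead of the robot).
- mug_mid (a point): White mug, 76 mm across and 85 mm high, behind the rack; the point is at its centre half-way up. Leave alone.
- mill_mid (a point): Turned dark wooden pepper mill, 152 mm high, 50 mm across at its foot, 0.22 kg, standing upright on the safe's lid behind the handle and the lock; z up. The point is on its axis half-way up, 76 mm above its foot. Its head, good to grip, is a cylinder 40 mm across from 42 to 62 mm above this point, domed above; below the head it narrows and widens again to 42 mm.
Things that resemble listed ones, but are neither listed nor needed, are in the scene too. Leave any pink look-alike of the part that bears mill_mid alone.

How it is judged (in metres and radians):
On the way, in this order (a step that is already met when the one before it is completed fails the run):
1. the key is fully home in the keyhole, not yet turned (z of key_tip in the frame of keyhole below -0.0195 m and x of key_tip in the frame of keyhole between -0.006 and 0.006 m and y of key_tip in the frame of keyhole between -0.006 and 0.006 m and value of joint lock below 0.6 rad), for 0.1 s.
2. the key has been turned clockwise to the stop and the bolt is drawn (z of key_tip in the frame of keyhole below -0.0195 m and x of key_tip in the frame of keyhole between -0.006 and 0.006 m and y of key_tip in the frame of keyhole between -0.006 and 0.006 m and value of joint lock above 1.1 rad), for 0.1 s.
At the end, for the whole second after the job is handed in: Lid open at 1.25 rad (72 degrees) or more and at rest; key still in the lock, tip at least 19.5 mm below the plate and within 6 mm of the keyhole axis, lock over 1.0 rad; pepper mill upright (within 0.15 rad) on the shelf, its middle 66 to 86 mm up; nothing held (value of joint safe_lid above 1.25 rad and velocity of joint safe_lid between -0.05 and 0.05 rad/s and value of joint lock above 1 rad and contact force between the fingers and key below 0.1 N and height (world z) of mill_mid between 0.066 and 0.086 m and angle between mill_mid's own z axis and vertical below 0.15 rad and z of key_tip in the frame of keyhole below -0.0195 m and x of key_tip in the frame of keyhole between -0.006 and 0.006 m and y of key_tip in the frame of keyhole between -0.006 and 0.006 m); the robot touches nothing.
It fails at once if a pawn is knocked over (tilted past 0.5 rad) or shifted by more than 30 mm (distance of any of pawn1_mid, pawn2_mid, pawn3_mid, pawn4_mid from where it was at the start of the episode above 0.03 m or angle between any of pawn1_mid, pawn2_mid, pawn3_mid, pawn4_mid's own z axis and vertical above 0.5 rad).
It fails at once if the bowl, the mug or the bottle is knocked over (tilted past 0.5 rad) or shifted by more than 30 mm (distance of any of bowl_mid, mug_mid, bottle_mid from where it was at the start of the episode above 0.03 m or angle between any of bowl_mid, mug_mid, bottle_mid's own z axis and vertical above 0.5 rad).
It fails at once if the bottle opener is knocked over (tilted past 0.5 rad) or shifted by more than 30 mm (distance of opener_mid from where it was at the start of the episode above 0.03 m or angle between opener_mid's own z axis and vertical above 0.5 rad).
It fails at once if the pepper mill is toppled (tilted past 0.6 rad) (angle between mill_mid's own z axis and vertical above 0.6 rad).
It also fails if it takes over 72 s, if anything falls off the work surface, if the arm or the gripper's body presses on something with over 40 N, if the wrist force passes 120 N, or if a joint passes its speed limit or range.

## Working session

There is one attempt and no reset: what is moved stays moved. The work goes in short steps, Python scripts to look and compute and a tool call to move; the robot and the scene stay as the last step left them, time stands still between calls to the robot, and variables do not carry over. Pictures are saved under pics/ and viewed, and the job is handed in when it is done.

Besides the shell and the picture viewer there is one more tool, called after ">>>" by a JSON object that holds its "name" and its "arguments", one argument or row to a line. play_rows: Moves the arm, as the interface text tells. Its arguments: {"type":"object","properties":{"moves":{"type":"array","items":{"type":"number"}}},"required":["moves"]}

```bash
ls; mkdir -p pics
python3 - <<'E'
from plant import bot
import cv2,numpy as np
print(bot.get_obs())
for n in("side","top"):
    c=bot.capture(n); cv2.imwrite(f"pics/{n}0.png",c["color"][:,:,::-1]); print(n,c["fx"],c["fy"],c["cx"],c["cy"]); print(np.round(c["world_to_cam"],4).tolist())
E
```

```text
pics
{'time': 0.0, 'joint_positions': array([-1.39496310e+00,  3.42695717e-01,  1.52502754e+00, -1.01087532e-05,
        1.27540533e+00, -1.45959472e-01]), 'dq': array([ 0.00083997,  0.00042134,  0.00047475, -0.00065658, -0.00131538,
       -0.00019531]), 'tau': array([-6.98807835e-04, -4.31240594e+01, -2.44225109e+01,  7.16436398e-02,
        5.57876111e-02, -1.11651493e-04]), 'tool_pos': array([ 166.00424037, -497.61887541,  221.4553199 ]), 'tcp_rot': array([-3.14007165e+00, -2.13824338e-04,  3.21795487e-01]), 'contact_force': array([0.57163742, 0.29393146, 0.18543771]), 'moment': array([-0.045827  ,  0.0246508 , -0.04537015]), 'grip_width': 92.02135437535259}
side 378.3899183124833 378.3899183124833 318.76421445344573 200.90726466512126
[[0.9946, -0.1036, 0.0048, -557.4937], [-0.0751, -0.7509, -0.6561, 129.2672], [0.0716, 0.6522, -0.7547, 934.3969], [0.0, 0.0, 0.0, 1.0]]
top 394.8842297022933 394.8842297022933 314.8605629222955 200.86464398198805
[[0.0142, -0.9992, 0.0384, -22.0138], [-0.9986, -0.0161, -0.0502, 551.666], [0.0508, -0.0376, -0.998, 1065.1105], [0.0, 0.0, 0.0, 1.0]]
```

View pics/side0.png

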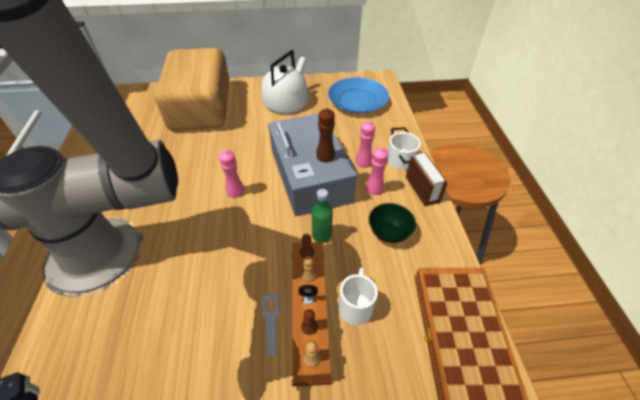

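View pics/top0.png

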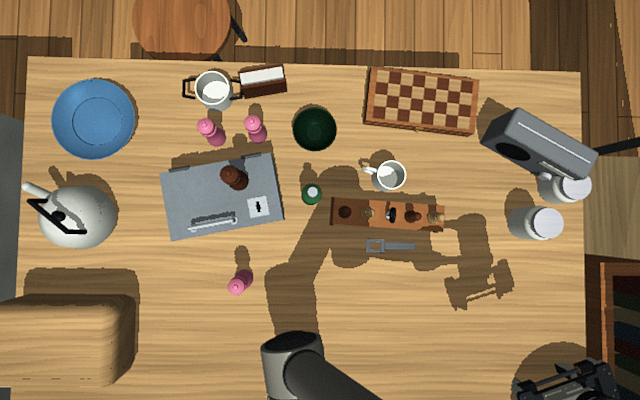

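The top view shows the safe at about (222,196), the dark mill at (234,177), the keyhole at (258,207), the handle at (212,220), and the rack at (388,212) with the key at about (391,213). The side view shows the key at (308,292), the mill at (325,135), the lock plate at (303,170) and the bottle at (322,218). I'll enlarge both.

```bash
cat > h.py <<'E'
import cv2,numpy as np
from scipy.optimize import least_squares
def load():
    from plant import bot
    return {n:bot.capture(n) for n in("side","top")}
CAL={}
CAL["side"]=(378.39,318.764,200.907,np.array([[0.9946,-0.1036,0.0048,-557.4937],[-0.0751,-0.7509,-0.6561,129.2672],[0.0716,0.6522,-0.7547,934.3969]]))
CAL["top"]=(394.884,314.861,200.865,np.array([[0.0142,-0.9992,0.0384,-22.0138],[-0.9986,-0.0161,-0.0502,551.666],[0.0508,-0.0376,-0.998,1065.1105]]))
def proj(n,p):
    f,cx,cy,W=CAL[n]; q=W[:,:3]@np.array(p,float)+W[:,3]
    return np.array([cx+f*q[0]/q[2],cy+f*q[1]/q[2]])
def ray(n,u,v):
    f,cx,cy,W=CAL[n]; R=W[:,:3]
    o=-np.linalg.solve(R,W[:,3]); d=np.linalg.solve(R,[(u-cx)/f,(v-cy)/f,1]); return o,d/np.linalg.norm(d)
def onz(n,u,v,z):
    o,d=ray(n,u,v); return o+d*(z-o[2])/d[2]
def tri(a,b):
    # a side px, b top px
    P=[];
    for n in("side","top"):
        f,cx,cy,W=CAL[n]; P.append(np.array([[f,0,cx],[0,f,cy],[0,0,1]])@W)
    X=cv2.triangulatePoints(P[0],P[1],np.array(a,float).reshape(2,1),np.array(b,float).reshape(2,1)); X=(X[:3]/X[3]).ravel()
    return X, proj("side",X)-a, proj("top",X)-b
def crop(im,x0,y0,x1,y1,s,name):
    c=cv2.resize(im[y0:y1,x0:x1],None,fx=s,fy=s,interpolation=cv2.INTER_CUBIC)
    step=10
    for x in range((x0+9)//10*10,x1,step):
        cv2.putText(c,str(x),(int((x-x0+.5)*s)-8,8),0,.28,(0,0,255),1); cv2.line(c,(int((x-x0+.5)*s),10),(int((x-x0+.5)*s),14),(0,0,255),1)
    for y in range((y0+9)//10*10,y1,step):
        cv2.putText(c,str(y),(0,int((y-y0+.5)*s)+3),0,.28,(0,0,255),1)
    cv2.imwrite(name,c)
E
python3 - <<'E'
import cv2
from h import *
t=cv2.imread("pics/top0.png");s=cv2.imread("pics/side0.png")
crop(t,155,145,290,245,5.9,"pics/c1.png")
crop(t,320,155,450,265,5.4,"pics/c2.png")
crop(s,260,100,370,210,5.4,"pics/c3.png")
crop(s,255,225,345,385,3.7,"pics/c4.png")
E
```

```text
(no output)
```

View pics/c1.png

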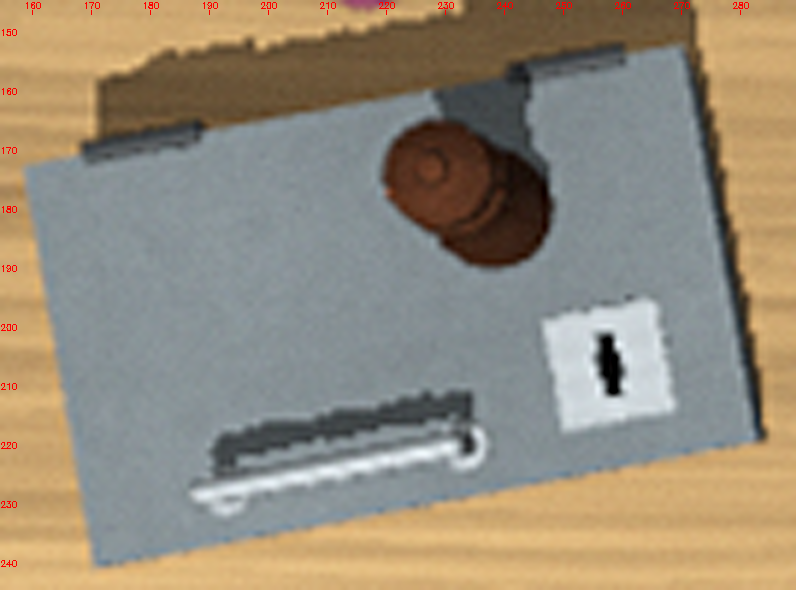

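View pics/c2.png

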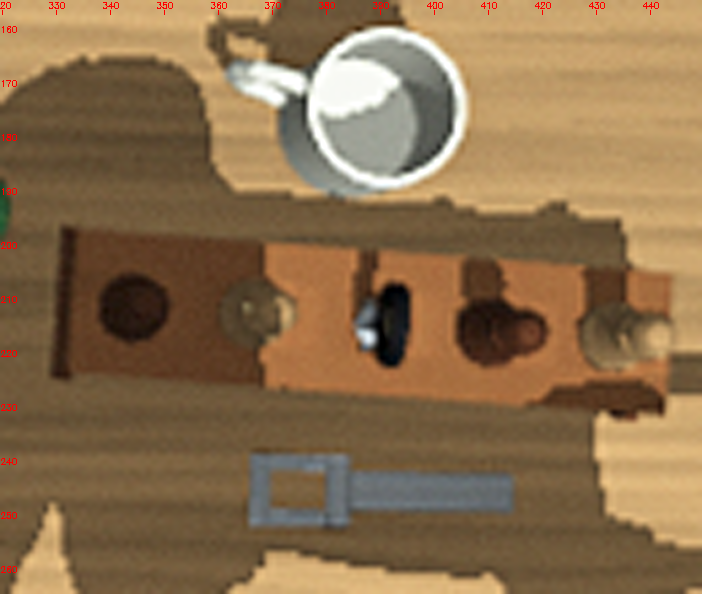

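View pics/c3.png

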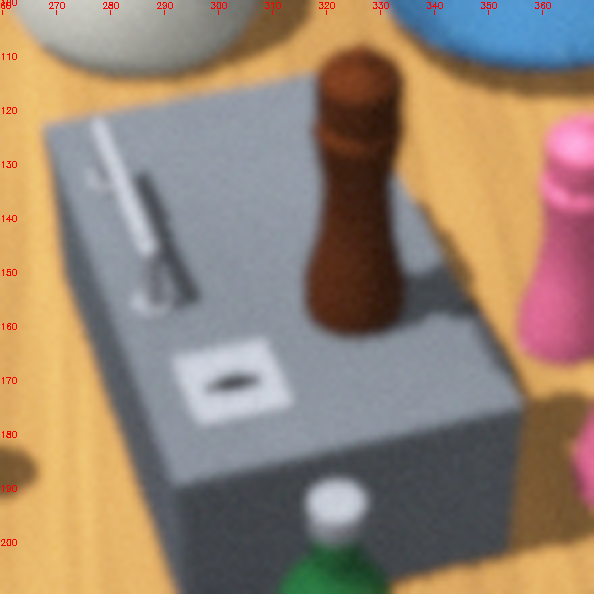

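View pics/c4.png

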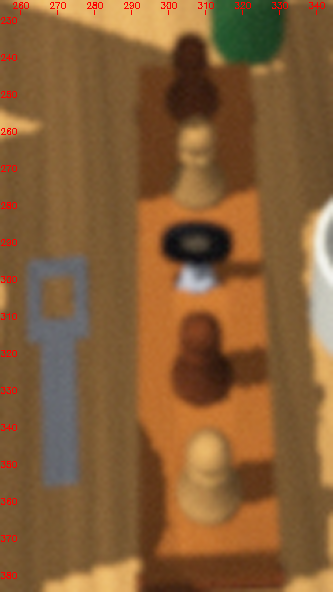

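The dark brown mill at top (234,177) and side (325,110-160) stands on the lid, and the three pink copies stand on the shelf, so the brown one is the real mill. The key has a black bow and steel bit, and stands in the third slot at top (393,214) and side (308,291). Next I'll measure them with masks.

```bash
cat > m.py <<'E'
from h import *
import sys
def blob(im,box,f):
    x0,y0,x1,y1=box; c=im[y0:y1,x0:x1]
    c=cv2.resize(c,None,fx=8,fy=8,interpolation=cv2.INTER_CUBIC)
    m=f(c.astype(int)).astype(np.uint8)
    n,l,st,ce=cv2.connectedComponentsWithStats(m)
    i=1+np.argmax(st[1:,4]); k=(l==i).astype(np.uint8)
    cn=max(cv2.findContours(k,0,2)[0],key=cv2.contourArea)
    r=cv2.minAreaRect(cn); T=lambda p:(np.array(p)+.5)/8-.5+np.array([x0,y0])
    return dict(cen=T(ce[i]),rc=T(r[0]),size=np.array(r[1])/8,box=T(cv2.boxPoints(r)),cn=T(cn[:,0]),area=st[i,4]/64)
E
python3 - <<'E'
from m import *
t=cv2.imread("pics/top0.png");s=cv2.imread("pics/side0.png")
np.set_printoptions(precision=1,suppress=True)
br=lambda c:(c.min(2)>185)
pt=blob(t,(243,190,275,222),br); ps=blob(s,(288,158,318,182),lambda c:c.min(2)>165)
print("plate",pt["rc"],pt["size"],ps["rc"],ps["size"]); print("plate P",tri(ps["rc"],pt["rc"]))
kt=blob(t,(250,195,266,218),lambda c:c.max(2)<120); ks=blob(s,(293,164,313,177),lambda c:c.max(2)<130)
print("hole",kt["cen"],kt["size"],ks["cen"],ks["size"]); print(tri(ks["cen"],kt["cen"]))
bt=blob(t,(378,203,402,228),lambda c:c.max(2)<60); bs=blob(s,(295,283,320,302),lambda c:c.max(2)<70)
print("bow",bt["rc"],bt["cen"],bt["size"],bs["rc"],bs["cen"],bs["size"]); print(tri(bs["rc"],bt["rc"]))
for nm,z,q in(("plate",109,pt),("hole",109,kt),("bow",102,bt)):
    P=[onz("top",*p,z) for p in q["box"]]; 
    print(nm,np.array(P)); print("yaws",[np.arctan2(*(P[(i+1)%4]-P[i])[1::-1]) for i in range(4)],[np.linalg.norm(P[(i+1)%4]-P[i]) for i in range(4)])
# lid corners top, order near-left..
lc=[(158.5,173),(170.5,240.5),(283.5,219.5),(270,152.5)]
L=np.array([onz("top",u,v,106) for u,v in lc]);print(L,L.mean(0));print([np.arctan2(*(L[(i+1)%4]-L[i])[1::-1]) for i in range(4)],[np.linalg.norm(L[(i+1)%4]-L[i]) for i in range(4)])
print("mill head", tri((326,113),(229,174)), "handle ends", tri((277.5,121.5),(188,228.5)),tri((287,144.5),(233.5,219)))
E
```

```text
plate [257.7 206.3] [19.1 19.2] [302.6 170.2] [14.2 20.4]
plate P (array([531.5, 131.6, 106.6]), array([-0.1,  0. ]), array([ 0. , -0.1]))
hole [257.8 206.4] [10.8  4.2] [302.9 170.4] [2. 6.]
(array([531.9, 131.4, 106. ]), array([-0.2,  0. ]), array([ 0. , -0.2]))
bow [391.5 214.8] [392.  214.5] [15.1  7.4] [307.8 290.6] [308.  290.7] [17.7 11.3]
(array([ 516. , -205.6,   97.3]), array([-0.2,  0. ]), array([ 0. , -0.2]))
plate [[549.8 159.3 109. ]
 [559.2 112.9 109. ]
 [512.7 103.3 109. ]
 [503.4 149.7 109. ]]
yaws [np.float64(-1.3694994208838716), np.float64(-2.93893776700016), np.float64(1.7698167905809545), np.float64(0.2046968533476989)] [np.float64(47.452189102684436), np.float64(47.49387236272662), np.float64(47.35569692793657), np.float64(47.3863000445814)]
hole [[542.4 140.2 109. ]
 [545.5 130.3 109. ]
 [520.  122.3 109. ]
 [516.9 132.1 109. ]]
yaws [np.float64(-1.2665226037811272), np.float64(-2.8362289678360595), np.float64(1.873675548536251), np.float64(0.30575670084750867)] [np.float64(10.359648975861457), np.float64(26.72439164573674), np.float64(10.349177340229483), np.
[... 288 characters left out ...]
152604), np.float64(38.191924484245746), np.float64(18.75844204780276), np.float64(38.1639797685812)]
[[610.  377.5 106. ]
 [444.2 342.9 106. ]
 [499.6  67.2 106. ]
 [666.8 104.  106. ]] [555.1 222.9 106. ]
[np.float64(-2.9355972348206745), np.float64(-1.3723880943612252), np.float64(0.21662858995657214), np.float64(1.7754350351585)] [np.float64(169.39449331134847), np.float64(281.1907652974766), np.float64(171.15858086938695), np.float64(279.36300481852436)]
mill head (array([595.1, 179.4, 245.3]), array([-0.2,  0. ]), array([ 0. , -0.2])) handle ends (array([475.1, 290.3, 145.6]), array([-0.,  0.]), array([ 0., -0.])) (array([497.8, 183. , 152.2]), array([ 0.5, -0. ]), array([-0. ,  0.5]))
```

Run:
```python
from m import *
np.set_printoptions(precision=1,suppress=True)
t=cv2.imread("pics/top0.png");s=cv2.imread("pics/side0.png")
print("head tri",tri((326.6,118.0),(229.2,174.8)))
for z in(106,): print("foot top",onz("top",238.7,180.3,z+8),"side",onz("side",325.7,155.5,z))
for z in(230,240,250): print("head",z,onz("top",229.2,174.8,z),onz("side",326.6,118,z))
# rack edges
E1=[onz("top",u,v,60) for u,v in((332,197),(444,205),(330,223.5),(442,231.5))]
print(np.array(E1)); print("rack yaw",[np.arctan2(-(b-a)[0]*-1*-1,(a-b)[1]) if 0 else np.arctan2((a-b)[1],(a-b)[0])-np.pi/2 for a,b in((E1[0],E1[1]),(E1[2],E1[3]))],np.mean(E1,0))
print("bottle top",tri((322.5,193),(312,192)),"opener",onz("top",366,246,5),onz("top",415,246,5))
for p in((400,30,0),(390,10,0)): print(proj("top",p),proj("side",p))
print("pink",onz("top",239,288,5))
for nm,b in(("side",(300,100,350,168)),("top",(215,160,252,195))):
    q=blob(s if nm=="side" else t,b,lambda c:(c[...,2]-c[...,0]>18)&(c[...,1]<80)&(c[...,2]<140))
    print(nm,q["cn"].min(0),q["cn"].max(0),q["area"])
```

```text
head tri (array([596.2, 181.9, 228.7]), array([-0.6,  0.1]), array([ 0. , -0.6]))
foot top [594.7 179.  114. ] side [597.7 182.1 106. ]
head 230 [594.7 181.7 230. ] [597.4 180.2 230. ]
head 240 [593.6 179.9 240. ] [595.6 166.9 240. ]
head 250 [592.5 178.1 250. ] [593.8 153.5 250. ]
[[ 560.5  -56.8   60. ]
 [ 544.2 -354.4   60. ]
 [ 491.   -52.3   60. ]
 [ 474.1 -348.9   60. ]]
rack yaw [np.float64(-0.05478901673314174), np.float64(-0.05712499117465919)] [ 517.4 -203.1   60. ]
bottle top (array([566.7,  -1.1, 160.4]), array([-0.6,  0.1]), array([ 0. , -0.5])) opener [ 430.2 -156.7    5. ] [ 431.8 -293.1    5. ]
[298.  256.1] [256.1 230.4]
[305.2 259.9] [252.1 237. ]
pink [313.  188.1   5. ]
side [316.4 108.9] [333.8 161.3] 718.6875
top [219.6 165.1] [247.7 189.7] 455.84375
```

```bash
cat > g.py <<'E'
import sys,numpy as np
from plant import bot
o=bot.get_obs(); p=o["tool_pos"]; yaw=o["tcp_rot"][2]
x,y,z=map(float,sys.argv[1:4]); ty=float(sys.argv[4]) if len(sys.argv)>4 else yaw
d=np.array([x,y,z])-p; c,s=np.cos(yaw),np.sin(yaw)
print("shift",np.round([c*d[0]+s*d[1], s*d[0]-c*d[1], -d[2]],1),"turn",round(-np.degrees((ty-yaw+np.pi)%(2*np.pi)-np.pi),2),"| now",np.round(p,1),np.round(o["tcp_rot"],3),"q6",round(o["joint_positions"][5],2),"w",round(o["grip_width"],1),"F",np.round(o["contact_force"],1),"t",round(o["time"],2))
E
python3 g.py 595.5 180.5 300 2.6
```

```text
shift [ 621.9 -507.6  -78.5] turn -130.53 | now [ 166.  -497.7  221.5] [-3.14  -0.     0.322] q6 -0.15 w 91.6 F [-0.6  0.3 -0.8] t 0.1
```

>>> {"name": "play_rows", "arguments": {
  "moves": [0,0,0,-41,-7,0,62,-51,-79,-14,0,622,-508,-79,-130,0,622,-508,-79,-130,0,622,-508,-79,-130,0,622,-508,-79,-130,0,622,-508,-79,-130,0,622,-508,-79,-130]
}}

```text
time: 0.77
tool_pos: [320.2, -253.0, 287.5]
tcp_rot: [-3.141, -0.0, 1.322]
contact_force: [1.0, 0.0, 0.4]
grip_width: 91.9
```

```bash
python3 g.py 595.5 180.5 300 2.6
```

```text
shift [488.  160.  -12.5] turn -73.24 | now [ 320.2 -253.   287.5] [-3.141 -0.     1.322] q6 -0.61 w 91.9 F [1.  0.  0.4] t 0.77
```

>>> {"name": "play_rows", "arguments": {
  "moves": [0,480,150,-10,-70,0,480,150,-10,-70,0,480,150,-10,-70,0,480,150,-10,-70,0,480,150,-10,-70,0,480,150,-10,-70,0,480,150,-10,-70,0,480,150,-10,-70]
}}

```text
time: 1.43
tool_pos: [496.6, 30.0, 294.0]
tcp_rot: [-3.141, -0.0, 2.323]
contact_force: [0.4, -0.5, 0.9]
grip_width: 91.7
```

```bash
python3 g.py 595.5 180.5 300 2.6
```

```text
shift [ 42.4 175.1  -6. ] turn -15.89 | now [496.6  30.  294. ] [-3.141 -0.     2.323] q6 -0.85 w 91.7 F [ 0.4 -0.5  0.9] t 1.43
```

>>> {"name": "play_rows", "arguments": {
  "moves": [0,40,165,-6,-15,0,40,165,-6,-15,0,40,165,-6,-15,0,40,165,-6,-15,0,40,165,-6,-15,0,40,165,-6,-15,0,40,165,-6,-15]
}}

```text
time: 2.02
tool_pos: [589.8, 168.9, 299.3]
tcp_rot: [-3.14, -0.001, 2.579]
contact_force: [-0.2, -0.1, 0.2]
grip_width: 91.6
```

```bash
python3 g.py 595.5 180.5 237
```

```text
shift [ 1.3 12.8 62.3] turn -0.0 | now [589.8 168.9 299.3] [-3.140e+00 -1.000e-03  2.579e+00] q6 -0.85 w 91.6 F [-0.2 -0.1  0.2] t 2.02
```

>>> {"name": "play_rows", "arguments": {
  "moves": [0,1,13,0,0,0,1,13,30,0,0,1,13,55,0,0,1,13,62,0,120,1,13,62,0,255,1,13,62,0,255,1,13,62,0,255,1,13,62,0]
}}

```text
time: 2.68
tool_pos: [597.0, 180.4, 240.1]
tcp_rot: [3.139, 0.002, 2.577]
contact_force: [-0.4, -0.1, 0.0]
grip_width: 70.1
```

```bash
python3 g.py 595.5 180.5 237
python3 - <<'E'
from m import *
from plant import bot
c={n:bot.capture(n)["color"][:,:,::-1].copy() for n in("side","top")}
a=cv2.resize(c["side"][60:220,220:400],None,fx=2.2,fy=2.2);b=cv2.resize(c["top"][120:280,150:330],None,fx=2.2,fy=2.2)
cv2.imwrite("pics/g1.png",np.hstack([a,b]))
E
```

```text
shift [ 1.3 -0.7  3.1] turn -0.0 | now [597.  180.4 240.1] [3.139e+00 2.000e-03 2.577e+00] q6 -0.84 w 70.1 F [-0.4 -0.1  0. ] t 2.68
```

View pics/g1.png

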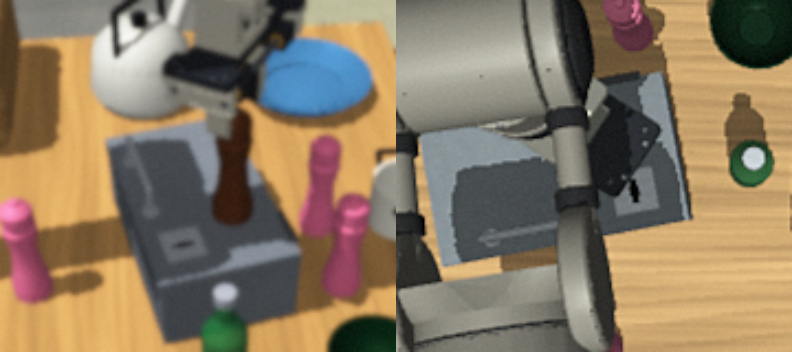

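The side view shows the fingers around the mill's head at about (232,130) in the crop. The gripper is still closing (70 mm), so I'll lower 2 mm and keep closing.

>>> {"name": "play_rows", "arguments": {
  "moves": [255,0,0,2,0,255,0,0,2,0,255,0,0,2,0,255,0,0,2,0,255,0,0,2,0,255,0,0,2,0,255,0,0,2,0]
}}

```text
time: 3.37
tool_pos: [596.3, 180.6, 236.1]
tcp_rot: [-3.141, -0.0, 2.578]
contact_force: [0.7, -0.7, 0.2]
grip_width: 37.5
```

>>> {"name": "play_rows", "arguments": {
  "moves": [255,0,0,2,0,255,0,0,2,0,255,0,0,-10,0,255,0,0,-25,0,255,0,0,-45,0,255,0,0,-45,0]
}}

```text
time: 3.87
tool_pos: [597.6, 181.0, 284.7]
tcp_rot: [3.137, 0.005, 2.578]
contact_force: [0.4, -0.2, -1.7]
grip_width: 37.6
```

```bash
python3 g.py 395 15 275
```

```text
shift [  82.6 -248.5    9.7] turn -0.0 | now [597.6 181.  284.7] [3.137 0.005 2.578] q6 -0.84 w 37.6 F [ 0.4 -0.2 -1.7] t 3.87
```

>>> {"name": "play_rows", "arguments": {
  "moves": [255,5,-15,0,0,255,16,-48,0,0,255,29,-86,0,0,255,42,-125,0,0,255,55,-165,0,0,255,66,-198,0,0,255,75,-224,0,0,255,80,-240,0,0]
}}

```text
time: 4.53
tool_pos: [397.6, 19.4, 280.2]
tcp_rot: [-3.14, -0.001, 2.577]
contact_force: [0.5, 0.1, -1.8]
grip_width: 37.9
```

```bash
python3 g.py 395 15 131
```

```text
shift [-1.000e-01 -5.200e+00  1.492e+02] turn -0.0 | now [397.6  19.4 280.2] [-3.140e+00 -1.000e-03  2.577e+00] q6 -1.15 w 37.9 F [ 0.5  0.1 -1.8] t 4.53
```

>>> {"name": "play_rows", "arguments": {
  "moves": [255,0,0,30,0,255,0,0,65,0,255,0,0,100,0,255,0,0,125,0,255,0,0,138,0,255,0,0,142,0,255,0,0,142,0,255,0,0,142,0]
}}

```text
time: 5.2
tool_pos: [400.8, 20.5, 139.5]
tcp_rot: [3.141, 0.001, 2.578]
contact_force: [-0.1, 0.4, -1.8]
grip_width: 37.9
```

```bash
python3 g.py 395 15 131
```

```text
shift [ 2.  -7.7  8.5] turn -0.0 | now [400.8  20.5 139.5] [3.141e+00 1.000e-03 2.578e+00] q6 -1.15 w 37.9 F [-0.1  0.4 -1.8] t 5.2
```

>>> {"name": "play_rows", "arguments": {
  "moves": [255,0,0,3,0,255,0,0,6,0,255,0,0,7,0,255,0,0,8,0,255,0,0,8,0]
}}

```text
time: 5.62
tool_pos: [400.5, 20.5, 131.2]
tcp_rot: [3.142, 0.0, 2.578]
contact_force: [-1.2, -1.3, -1.8]
grip_width: 37.5
```

>>> {"name": "play_rows", "arguments": {
  "moves": [255,0,0,1,0,255,0,0,2,0,255,0,0,2,0]
}}

```text
time: 5.87
tool_pos: [400.9, 20.3, 129.5]
tcp_rot: [3.141, 0.001, 2.578]
contact_force: [-0.8, -0.8, 2.1]
grip_width: 37.5
```

>>> {"name": "play_rows", "arguments": {
  "moves": [100,0,0,0,0,60,0,0,0,0,0,0,0,0,0,0,0,0,0,0,0,0,0,0,0,0,0,0,-10,0,0,0,0,-40,0,0,0,0,-80,0]
}}

```text
time: 6.53
tool_pos: [398.5, 20.8, 208.0]
tcp_rot: [-3.139, -0.006, 2.578]
contact_force: [1.0, -0.7, 0.0]
grip_width: 86.3
```

```bash
python3 g.py 516 -204 170 3.087
python3 - <<'E'
from m import *
from plant import bot
c={n:bot.capture(n)["color"][:,:,::-1].copy() for n in("side","top")}
a=cv2.resize(c["side"][120:280,180:360],None,fx=2.2,fy=2.2);b=cv2.resize(c["top"][170:330,220:400],None,fx=2.2,fy=2.2)
cv2.imwrite("pics/g2.png",np.hstack([a,b]))
E
```

```text
shift [-219.4 -127.2   38. ] turn -29.17 | now [398.5  20.8 208. ] [-3.139 -0.006  2.578] q6 -1.15 w 86.3 F [ 1.  -0.7  0. ] t 6.53
```

View pics/g2.png

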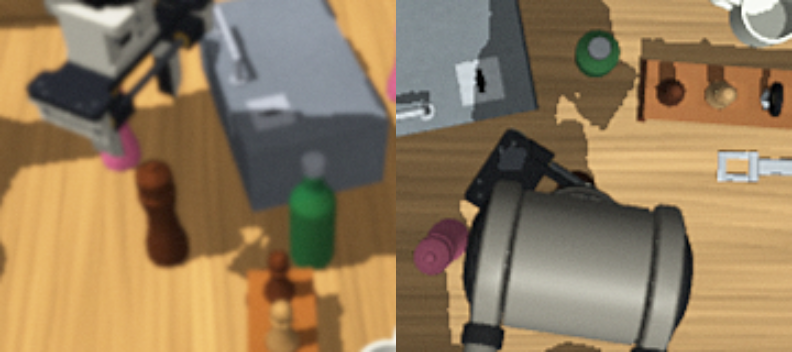

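The mill stands upright at crop (160,215), and nothing else has been disturbed. Next, the key: hover above it with the jaws partly closed.

>>> {"name": "play_rows", "arguments": {
  "moves": [172,-30,-18,-10,-4,172,-65,-38,-20,-8,172,-219,-127,-20,-29,172,-219,-127,-20,-29,172,-219,-127,-20,-29,172,-219,-127,-20,-29,172,-219,-127,-20,-29,172,-219,-127,-20,-29]
}}

```text
time: 7.3
tool_pos: [518.5, -207.0, 227.5]
tcp_rot: [-3.141, -0.001, 3.081]
contact_force: [-1.1, 1.0, -0.2]
grip_width: 42.9
```

```bash
python3 g.py 516 -204 190 3.087
```

```text
shift [ 2.6  2.9 37.5] turn -0.36 | now [ 518.5 -207.   227.5] [-3.141e+00 -1.000e-03  3.081e+00] q6 -2.03 w 42.9 F [-1.1  1.  -0.2] t 7.3
```

>>> {"name": "play_rows", "arguments": {
  "moves": [172,3,3,20,0,172,3,3,45,0,172,3,3,60,0,172,3,3,63,0,172,3,3,63,0,172,3,3,63,0]
}}

```text
time: 7.8
tool_pos: [515.2, -200.3, 166.9]
tcp_rot: [-3.141, 0.001, 3.085]
contact_force: [0.1, -0.7, 0.0]
grip_width: 30.1
```

```bash
python3 g.py 516 -204 106 3.087
python3 - <<'E'
from m import *
from plant import bot
s=bot.capture("side")["color"][:,:,::-1].copy()
crop(s,250,200,370,350,4,"pics/g3.png")
print(proj("side",(516,-204,102)),proj("side",(516,-204,122)))
E
```

```text
shift [-1.  -3.6 60.9] turn -0.14 | now [ 515.2 -200.3  166.9] [-3.141e+00  1.000e-03  3.085e+00] q6 -2.02 w 30.1 F [ 0.1 -0.7  0. ] t 7.8
[307.50341856 288.76906831] [307.32432697 283.89243399]
```

View pics/g3.png

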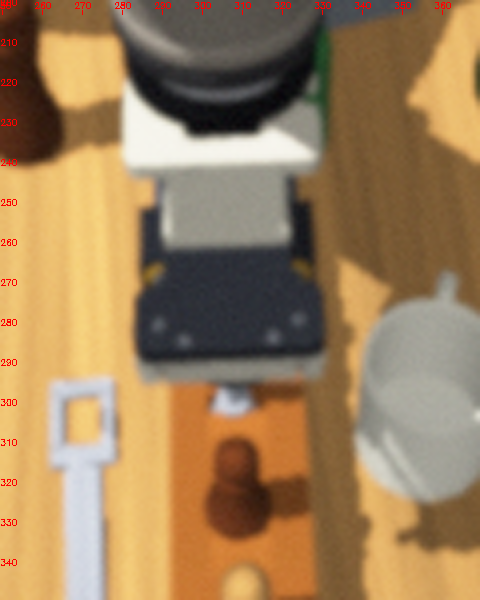

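>>> {"name": "play_rows", "arguments": {
  "moves": [172,-1,-4,2,0,172,-1,-4,20,0,172,-1,-4,40,0,172,-1,-4,55,0,172,-1,-4,60,0,172,-1,-4,61,0,172,-1,-4,61,0]
}}

```text
time: 8.43
tool_pos: [516.1, -205.1, 105.8]
tcp_rot: [-3.141, 0.001, 3.084]
contact_force: [-0.1, -0.2, -0.5]
grip_width: 29.7
```

```bash
python3 g.py 516 -204 106 3.087
```

```text
shift [ 0.2  1.1 -0.2] turn -0.17 | now [ 516.1 -205.1  105.8] [-3.141e+00  1.000e-03  3.084e+00] q6 -2.03 w 29.7 F [-0.1 -0.2 -0.5] t 8.43
```

>>> {"name": "play_rows", "arguments": {
  "moves": [255,0,1,0,0,255,0,1,0,0,255,0,1,0,0,255,0,1,0,0,255,0,1,0,0,255,0,1,0,0,255,0,1,0,0,255,0,1,0,0]
}}

```text
time: 9.1
tool_pos: [516.0, -204.1, 105.6]
tcp_rot: [-3.141, 0.001, 3.084]
contact_force: [0.1, 0.2, 3.1]
grip_width: 8.0
```

```bash
python3 g.py 516 -204 190 3.087
```

```text
shift [  0.    0.1 -84.4] turn -0.17 | now [ 516.  -204.1  105.6] [-3.141e+00  1.000e-03  3.084e+00] q6 -2.03 w 8.0 F [0.1 0.2 3.1] t 9.1
```

>>> {"name": "play_rows", "arguments": {
  "moves": [255,0,0,-5,0,255,0,0,-14,0,255,0,0,-28,0,255,0,0,-45,0,255,0,0,-70,0,255,0,0,-105,0,255,0,0,-140,0,255,0,0,-165,0]
}}

```text
time: 9.77
tool_pos: [516.0, -203.6, 273.9]
tcp_rot: [-3.141, 0.003, 3.084]
contact_force: [1.0, -0.9, -0.1]
grip_width: 7.6
```

```bash
python3 g.py 531.5 131.5 270 3.35;  python3 - <<'E'
from m import *
from plant import bot
c={n:bot.capture(n)["color"][:,:,::-1].copy() for n in("side","top")}
a=cv2.resize(c["side"][160:360,220:400],None,fx=2.2,fy=2.2);b=cv2.resize(c["top"][150:350,300:480],None,fx=2.2,fy=2.2)
cv2.imwrite("pics/g4.png",np.hstack([a,b]))
E
```

```text
shift [  3.7 335.4   3.9] turn -15.23 | now [ 516.  -203.6  273.9] [-3.141e+00  3.000e-03  3.084e+00] q6 -2.03 w 7.6 F [ 1.  -0.9 -0.1] t 9.77
```

View pics/g4.png

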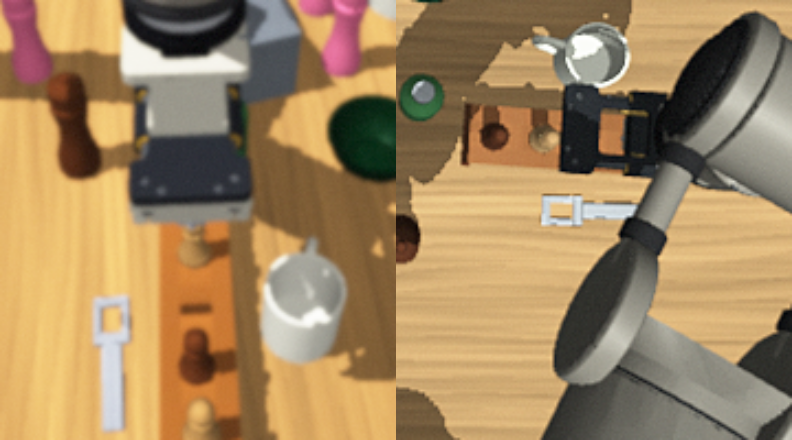

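>>> {"name": "play_rows", "arguments": {
  "moves": [255,0,15,0,-2,255,1,48,0,-4,255,1,88,0,-6,255,2,129,0,-8,255,2,170,0,-10,255,3,211,0,-12,255,3,251,0,-14,255,4,285,0,-15]
}}

```text
time: 10.53
tool_pos: [526.5, 84.5, 268.8]
tcp_rot: [3.14, -0.003, -2.933]
contact_force: [0.6, 0.3, -0.9]
grip_width: 7.7
```

>>> {"name": "play_rows", "arguments": {
  "moves": [255,0,25,0,0,255,0,38,0,0,255,0,46,0,0,255,0,50,0,0,255,0,50,0,0,255,0,50,0,0]
}}

```text
time: 11.03
tool_pos: [518.1, 128.9, 270.0]
tcp_rot: [-3.141, -0.0, -2.938]
contact_force: [0.1, -0.2, -0.4]
grip_width: 7.7
```

```bash
python3 g.py 531.5 131.5 215 3.347;  python3 - <<'E'
from m import *
from plant import bot
c={n:bot.capture(n)["color"][:,:,::-1].copy() for n in("side","top")}
crop(c["side"],250,80,370,220,4,"pics/g5.png");crop(c["top"],180,130,320,270,4,"pics/g6.png")
E
```

```text
shift [-13.7  -0.2  55. ] turn -0.12 | now [518.1 128.9 270. ] [-3.141 -0.    -2.938] q6 -1.67 w 7.7 F [ 0.1 -0.2 -0.4] t 11.03
```

View pics/g5.png

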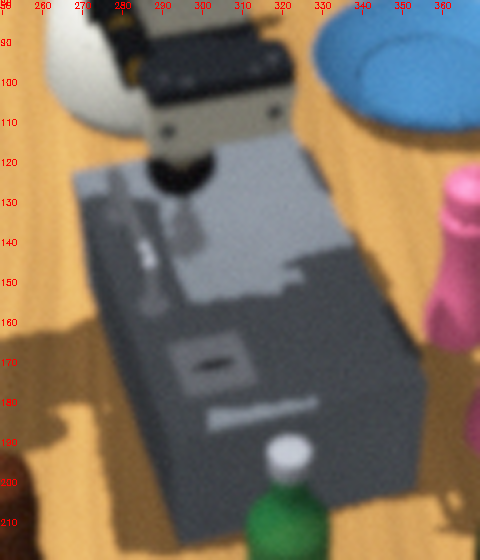

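View pics/g6.png

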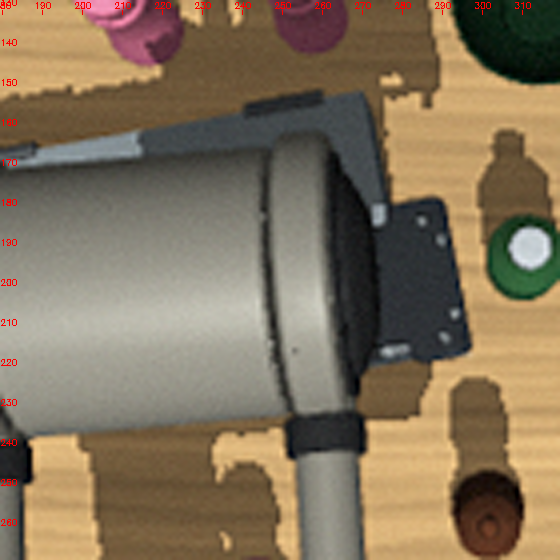

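>>> {"name": "play_rows", "arguments": {
  "moves": [255,-14,0,10,0,255,-14,0,35,0,255,-14,0,60,0,255,-14,0,74,0,255,-14,0,76,0,255,-14,0,76,0,255,-14,0,76,0]
}}

```text
time: 11.72
tool_pos: [532.5, 132.3, 195.2]
tcp_rot: [-3.141, 0.002, -2.938]
contact_force: [-0.3, 0.3, 0.1]
grip_width: 7.6
```

```bash
python3 g.py 531.5 131.5 155 3.347;  python3 - <<'E'
from m import *
from plant import bot
c=bot.capture("side")["color"][:,:,::-1].copy(); cv2.imwrite("pics/s7.png",c)
crop(c,270,120,340,190,8,"pics/g7.png")
E
```

```text
shift [ 1.1 -0.6 40.2] turn -0.11 | now [532.5 132.3 195.2] [-3.141e+00  2.000e-03 -2.938e+00] q6 -1.67 w 7.6 F [-0.3  0.3  0.1] t 11.72
```

View pics/g7.png

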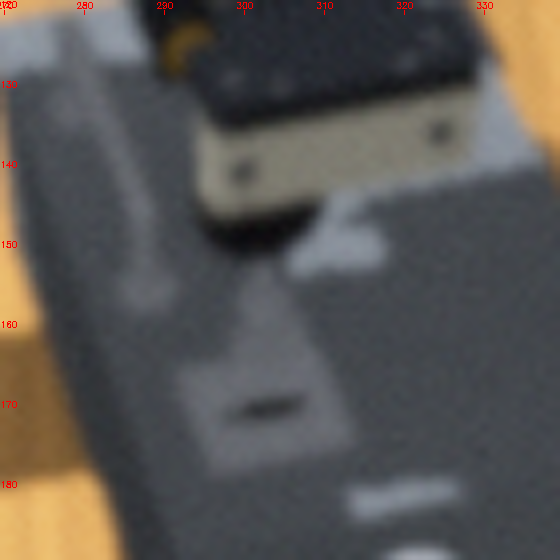

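The bit (302,160) and the keyhole (302,170.5) are both in shadow, so I'll stretch the contrast.

Run:
```python
from m import *
c=cv2.imread("pics/s7.png"); g=cv2.cvtColor(c,6).astype(float)
g=np.clip((g-50)/(140-50),0,1)*255
crop(cv2.cvtColor(g.astype(np.uint8),8),280,135,325,185,12,"pics/g8.png")
for q in((531.5,131.5,109),(532.5,132.3,126),(532.5,132.3,150),(532.5,132.3,192)): print(q,proj("side",q))
cc,ss=np.cos(-2.938),np.sin(-2.938)
for x in(-12,12):
  for z in(3,17): print(x,z,proj("side",(532.5+x*cc,132.3+x*ss,126+z)))
```

```text
(531.5, 131.5, 109) [302.49401896 169.53843468]
(532.5, 132.3, 126) [302.67744826 164.49544909]
(532.5, 132.3, 150) [302.41541287 157.49697116]
(532.5, 132.3, 192) [301.93185819 144.58212498]
-12 3 [307.17572939 162.66709129]
-12 17 [307.07396672 158.59738499]
12 3 [298.09183726 164.60792123]
12 17 [297.88836076 160.53903475]
```

View pics/g8.png

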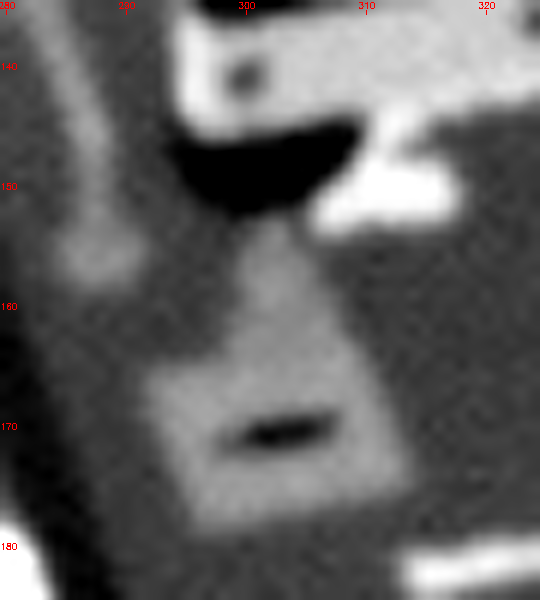

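Run:
```python
from m import *
np.set_printoptions(precision=2,suppress=True)
yaw=-2.938; R=np.array([[np.cos(yaw),-np.sin(yaw)],[np.sin(yaw),np.cos(yaw)]])
def disc(c,zc):
    pts=[]
    for a in np.linspace(0,2*np.pi,181):
        for t in(-4,4):
            xy=np.array(c)+R@[20*np.cos(a),t]; pts.append(proj("side",(*xy,zc+20*np.sin(a))))
    return np.array(pts)
for zc in(190,192,194):
    d=disc((532.5,132.3),zc); print(zc,"xrange",d[:,0].min(),d[:,0].max(),"ymax",d[:,1].max(),d[d[:,1].argmax()])
c=cv2.imread("pics/s7.png")
b=blob(c,(288,140,315,158),lambda c:c.max(2)<55); print(b["cn"].min(0),b["cn"].max(0),b["cn"][b["cn"][:,1].argmax()])
print("hole from side z109",onz("side",302.9,170.4,109),"top",onz("top",257.7,206.35,109), onz("side",302.6,170.2,109))
```

```text
190 xrange 293.5251651588995 310.34949750589556 ymax 152.71000750066145 [300.73 152.71]
192 xrange 293.4873702221688 310.33959166414365 ymax 152.09463089827764 [300.71 152.09]
194 xrange 293.4494499515269 310.3296531028207 ymax 151.47724286207503 [300.68 151.48]
[294.19 145.19] [308.81 152.19] [299.19 152.19]
hole from side z109 [532.3  128.24 109.  ] top [531.23 131.44 109.  ] [531.59 129.05 109.  ]
```

>>> {"name": "play_rows", "arguments": {
  "moves": [255,1,-1,5,0,255,1,-1,10,0,255,1,-1,13,0,255,1,-1,13,0,255,1,-1,13,0]
}}

```text
time: 12.18
tool_pos: [530.8, 131.6, 181.0]
tcp_rot: [-3.142, -0.0, -2.937]
contact_force: [-0.1, 0.5, -1.2]
grip_width: 7.2
```

```bash
python3 g.py 531.6 130.9 178 3.347;python3 g.py 531.6 130.9 178 3.347;  python3 - <<'E'
from m import *
from plant import bot
np.set_printoptions(precision=2,suppress=True)
c=bot.capture("side")["color"][:,:,::-1].copy(); cv2.imwrite("pics/s9.png",c)
g=cv2.cvtColor(c,6).astype(float)
g=np.clip((g-50)/(140-50),0,1)*255
crop(cv2.cvtColor(g.astype(np.uint8),8),280,135,325,185,12,"pics/g9.png")
print(bot.get_obs()["tool_pos"],bot.get_obs()["moment"])
E
```

```text
shift [-0.7 -0.9  3. ] turn -0.06 | now [530.8 131.6 181. ] [-3.142 -0.    -2.937] q6 -1.67 w 7.2 F [-0.1  0.5 -1.2] t 12.18
shift [-0.7 -0.9  3. ] turn -0.06 | now [530.8 131.6 181. ] [-3.142 -0.    -2.937] q6 -1.67 w 7.2 F [-0.1  0.5 -1.2] t 12.18
[530.92 131.67 181.14] [ 0.16 -0.18  0.03]
```

View pics/g9.png

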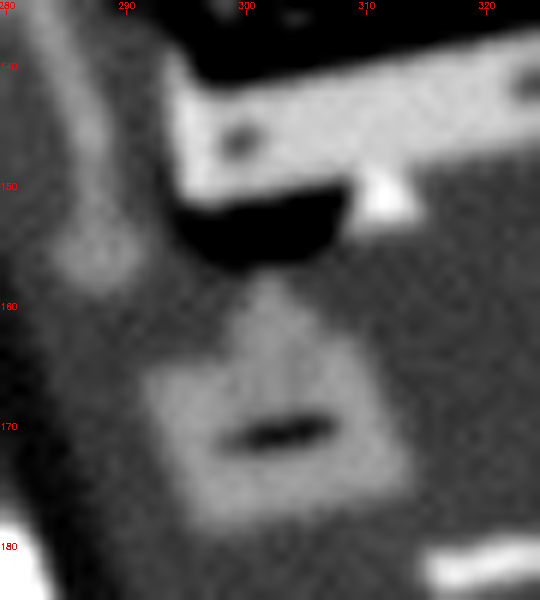

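Run:
```python
from m import *
np.set_printoptions(precision=2,suppress=True)
c=cv2.imread("pics/s9.png"); g=cv2.cvtColor(c,6)
print(g[154:178,296:310])
for n in ("s9",):
  q=(530.9,131.65); yaw=-2.937
  for x in(-12,-10,0,10,12):
    for z in(0,3): print(x,z,proj("side",(q[0]+x*np.cos(yaw),q[1]+x*np.sin(yaw),111.5+z)))
g=np.clip((g.astype(float)-85)/(115-85),0,1)*255
crop(cv2.cvtColor(g.astype(np.uint8),8),288,150,318,180,18,"pics/g10.png")
```

```text
[[ 28  27  21  19  10  14  18  16  17  25  29  48  75  90]
 [ 41  30  22  17  14  18  23  25  32  40  51  58  68  73]
 [ 59  50  37  31  34  44  48  50  50  53  61  68  64  71]
 [ 65  64  58  54  57  67  72  70  69  67  67  69  71  68]
 [ 68  64  69  68  71  84  90  84  72  70  72  70  71  70]
 [ 70  73  71  73  82  91  97  91  81  76  73  71  69  71]
 [ 72  73  70  78  82  98 101  97  91  84  78  72  70  70]
 [ 70  70  76  86  94  97  99 101  99  98  86  76  75  71]
 [ 72  71  76  89  95 100 102 101 102  97  90  83  81  76]
 [ 72  72  80  88  97 100 103 101  97  98  94  93  94  88]
 [ 78  80  80  89  95  99 102  98  95  95  99 101 101  93]
 [ 88  92  91  96 100 100 100  99  95  99  98 105 104 100]
 [ 98  99 102  97 100  98 101  99  95  97  99 106 104 102]
 [104 104 100  95 101  97 101 100  96  99 104 103 107 105]
 [107 105 102 100  98  96  99  99  94  97  99 101 104 105]
 [106 104 103  98  93  92  89  87  81  79  81  88  98 104]
 [107 104  98  94  84  73  69  68  62  58  64  73  92 103]
 [102  99  88  81  71  61  57  56  62  63  76  84  98 103]
 [105  97  88  82  79  72  77  79  83  86  94  98 103 105]
 [104 102  98  97  96  95  95  97 100 102 103 102 105 103]
 [103 103 103 105 103 100 105 105 105 106 103 104 106 106]
 [101 107 106 104 107 103 103 105 107 105 105 102 100 101]
 [ 98 104 106 107 108 105 103 104 101 102 100  98  96  92]
 [ 94 100 105 102 102  99  96  96  94  94  86  87  81  84]]
-12 0 [306.7  167.84]
-12 3 [306.68 167.  ]
-10 0 [305.96 168.01]
-10 3 [305.93 167.17]
0 0 [302.23 168.82]
0 3 [302.2  167.97]
10 0 [298.49 169.63]
10 3 [298.45 168.79]
12 0 [297.74 169.79]
12 3 [297.69 168.95]
```

View pics/g10.png

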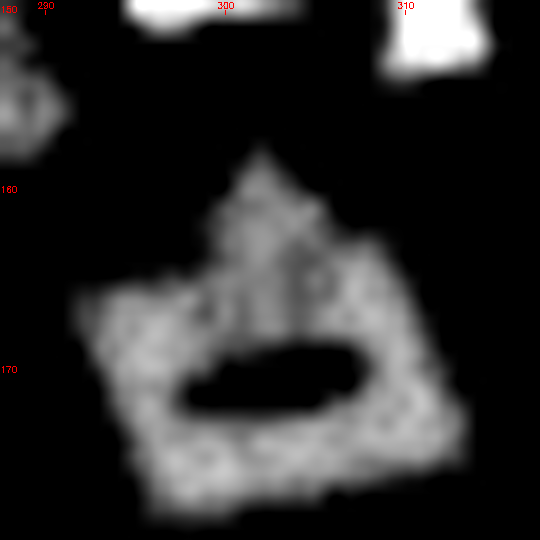

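>>> {"name": "play_rows", "arguments": {
  "moves": [255,-0.8,-1.2,0,0,255,-0.8,-1.2,2,0,255,-0.8,-1.2,4,0,255,-0.8,-1.2,5,0,255,-0.8,-1.2,5,0]
}}

```text
time: 12.65
tool_pos: [531.7, 130.6, 175.7]
tcp_rot: [-3.142, -0.001, -2.937]
contact_force: [-0.5, -0.4, -1.1]
grip_width: 7.7
```

```bash
python3 g.py 531.9 130.6 178 3.347; python3 -c "
from plant import bot
print(bot.get_obs()['moment'])"
```

```text
shift [-0.2 -0.  -2.3] turn -0.07 | now [531.7 130.6 175.7] [-3.142e+00 -1.000e-03 -2.937e+00] q6 -1.67 w 7.7 F [-0.5 -0.4 -1.1] t 12.65
[ 0.0862176  -0.14836354  0.01539038]
```

>>> {"name": "play_rows", "arguments": {
  "moves": [255,0,0,1,0,255,0,0,2,0,255,0,0,3,0,255,0,0,4,0,255,0,0,4,0]
}}

```text
time: 13.07
tool_pos: [531.8, 130.6, 171.9]
tcp_rot: [-3.142, -0.0, -2.937]
contact_force: [-0.3, 0.0, -0.8]
grip_width: 7.3
```

>>> {"name": "play_rows", "arguments": {
  "moves": [255,0,0,2,0,255,0,0,4,0,255,0,0,6,0,255,0,0,8,0,255,0,0,8,0]
}}

```text
time: 13.48
tool_pos: [531.7, 130.6, 163.6]
tcp_rot: [3.142, -0.001, -2.937]
contact_force: [-0.2, 1.8, -0.7]
grip_width: 8.1
```

>>> {"name": "play_rows", "arguments": {
  "moves": [255,0,0,2,0,255,0,0,4,0,255,0,0,6,0,255,0,0,7,0,255,0,0,7,0]
}}

```text
time: 13.9
tool_pos: [531.8, 130.6, 156.8]
tcp_rot: [3.142, -0.001, -2.937]
contact_force: [0.3, 1.0, -0.3]
grip_width: 7.8
```

Run:
```python
from m import *
from plant import bot
c=bot.capture("side")["color"][:,:,::-1].copy(); cv2.imwrite("pics/s11.png",c)
g=cv2.cvtColor(c,6).astype(float)
g=np.clip((g-50)/(140-50),0,1)*255
crop(cv2.cvtColor(g.astype(np.uint8),8),280,135,325,185,12,"pics/g11.png")
o=bot.get_obs();print(o["tool_pos"],o["moment"],o["contact_force"])
```

```text
[531.80666134 130.58112723 156.9030994 ] [ 0.29245915 -0.11040603  0.04541745] [ 0.00232961  0.42766069 -0.95509293]
```

View pics/g11.png

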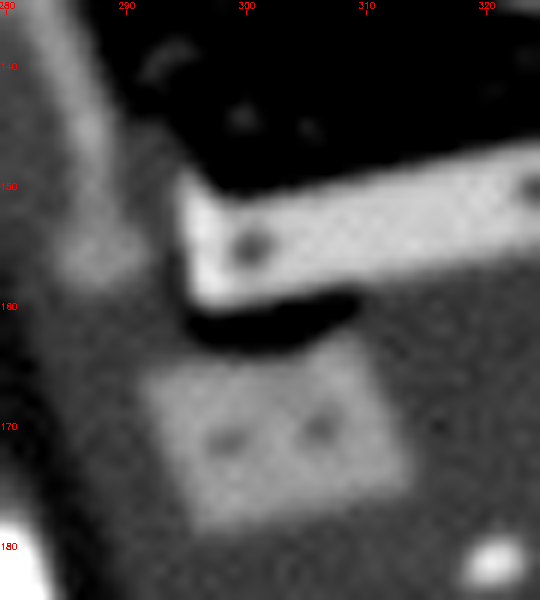

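The key is in the keyhole: the slot ends show at (298,171) and (306,170), with the shank between them. I'll seat the collar.

>>> {"name": "play_rows", "arguments": {
  "moves": [255,0,0,1,0,255,0,0,2,0,255,0,0,2.5,0,255,0,0,2.5,0]
}}

```text
time: 14.28
tool_pos: [531.9, 130.6, 154.5]
tcp_rot: [-3.142, -0.0, -2.937]
contact_force: [0.5, -0.7, -1.1]
grip_width: 7.8
```

>>> {"name": "play_rows", "arguments": {
  "moves": [255,0,0,1,0,255,0,0,1.5,0,255,0,0,1.5,0]
}}

```text
time: 14.53
tool_pos: [532.3, 130.5, 154.0]
tcp_rot: [-3.141, 0.001, -2.937]
contact_force: [-1.3, 0.8, 4.7]
grip_width: 7.7
```

>>> {"name": "play_rows", "arguments": {
  "moves": [255,0,0,0,5,255,0,0,0,10,255,0,0,0,16,255,0,0,0,22,255,0,0,0,28,255,0,0,0,34,255,0,0,0,40,255,0,0,0,40]
}}

```text
time: 15.2
tool_pos: [532.6, 130.3, 153.9]
tcp_rot: [3.141, 0.002, 2.644]
contact_force: [0.2, -0.9, 5.0]
grip_width: 7.4
```

Run:
```python
from plant import bot
o=bot.get_obs();print(o["tool_pos"],o["tcp_rot"],o["moment"],o["contact_force"])
```

```text
[532.62765806 130.27681299 153.92320911] [3.14112126e+00 2.09797784e-03 2.64420480e+00] [-0.17744012 -0.2330557  -0.00182991] [ 0.23436884 -0.86629864  4.99805365]
```

>>> {"name": "play_rows", "arguments": {
  "moves": [255,0,0,0,6,255,0,0,0,12,255,0,0,0,18,255,0,0,0,24,255,0,0,0,30,255,0,0,0,36,255,0,0,0,41,255,0,0,0,43]
}}

```text
time: 15.87
tool_pos: [532.5, 129.8, 153.9]
tcp_rot: [3.141, 0.002, 1.897]
contact_force: [-0.4, -2.7, 5.1]
grip_width: 7.8
```

Run:
```python
from plant import bot
o=bot.get_obs();print(o["tool_pos"],o["tcp_rot"],o["moment"],o["contact_force"])
```

```text
[532.48370824 129.76188867 153.89615693] [3.14054094e+00 2.00877454e-03 1.89658290e+00] [-0.69705843 -0.04850955  0.1161994 ] [-0.43966714 -2.72444691  5.09561773]
```

>>> {"name": "play_rows", "arguments": {
  "moves": [255,0,0,0,2,255,0,0,0,4,255,0,0,0,4,255,0,0,0,4]
}}

```text
time: 16.2
tool_pos: [532.5, 129.7, 153.9]
tcp_rot: [3.14, 0.002, 1.832]
contact_force: [-1.8, -2.7, 5.7]
grip_width: 7.8
```

Run:
```python
from plant import bot
o=bot.get_obs();print(o["tool_pos"],o["tcp_rot"],o["moment"],o["contact_force"])
```

```text
[532.53869197 129.74910337 153.89901889] [3.14031134e+00 2.15085618e-03 1.83182247e+00] [-0.7345953  -0.13637418  0.33508288] [-1.84894379 -2.72141183  5.65350741]
```

The moment has risen to 0.34 N·m, so the lock is at its stop. I'll release the key and rise.

>>> {"name": "play_rows", "arguments": {
  "moves": [200,0,0,0,0,160,0,0,0,0,160,0,0,0,0,160,0,0,0,0,160,0,0,0,0,160,0,0,-20,0,140,0,0,-55,0,140,0,0,-90,0]
}}

```text
time: 16.87
tool_pos: [531.0, 130.6, 243.1]
tcp_rot: [-3.138, -0.001, 1.828]
contact_force: [1.2, 0.0, 0.2]
grip_width: 40.9
```

```bash
python3 g.py 487 237 230 1.776
python3 - <<'E'
from m import *
from plant import bot
c={n:bot.capture(n)["color"][:,:,::-1].copy() for n in("side","top")}
for n in c: cv2.imwrite(f"pics/{n}12.png",c[n])
crop(c["side"],255,90,365,200,5,"pics/g12.png")
E
```

```text
shift [114.1 -15.5  13.1] turn 2.98 | now [531.  130.6 243.1] [-3.138e+00 -1.000e-03  1.828e+00] q6 -0.16 w 40.9 F [1.2 0.  0.2] t 16.87
```

View pics/g12.png

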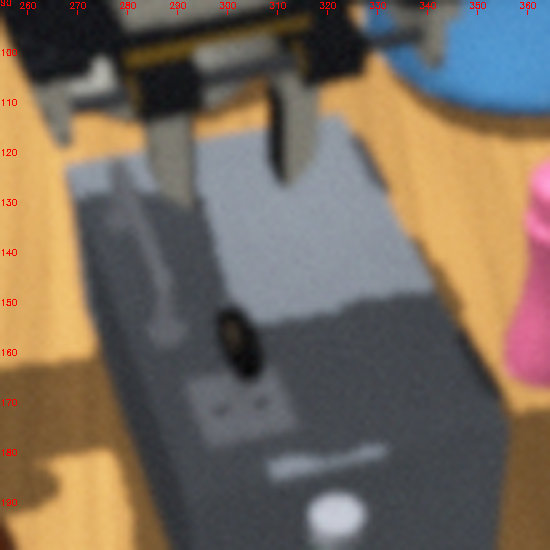

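The key stands home and turned, with its bow at (303,158) now lying roughly across the slot. Next I'll go to the handle.

>>> {"name": "play_rows", "arguments": {
  "moves": [110,35,-5,0,1,110,70,-10,0,2,110,105,-15,0,3,110,115,-15,0,3,110,115,-15,0,3,110,115,-15,0,3]
}}

```text
time: 17.47
tool_pos: [488.2, 238.0, 242.6]
tcp_rot: [-3.141, 0.001, 1.777]
contact_force: [0.7, 0.2, 0.5]
grip_width: 52.3
```

```bash
python3 g.py 486.7 238 148 1.776
```

```text
shift [ 0.3 -1.4 94.6] turn 0.06 | now [488.2 238.  242.6] [-3.141e+00  1.000e-03  1.777e+00] q6 0.11 w 52.3 F [0.7 0.2 0.5] t 17.47
```

>>> {"name": "play_rows", "arguments": {
  "moves": [110,0,-1,35,0,110,0,-1,65,0,110,0,-1,86,0,110,0,-1,94,0,110,0,-1,95,0,200,0,-1,95,0,255,0,-1,95,0,255,0,-1,95,0]
}}

```text
time: 18.13
tool_pos: [488.3, 237.8, 149.7]
tcp_rot: [3.139, -0.0, 1.775]
contact_force: [-0.6, -0.3, 1.0]
grip_width: 36.8
```

>>> {"name": "play_rows", "arguments": {
  "moves": [255,0,0,0,0,255,0,0,0,0,255,0,0,0,0,255,0,0,0,0,255,0,0,0,0,255,0,0,0,0,255,0,0,0,0,255,0,0,0,0]
}}

```text
time: 18.8
tool_pos: [487.2, 237.8, 148.1]
tcp_rot: [-3.141, 0.0, 1.775]
contact_force: [-0.0, 0.1, -0.1]
grip_width: 0.7
```

```bash
python3 g.py 486.7 238 148 1.776
```

```text
shift [ 0.3 -0.5  0.1] turn -0.05 | now [487.2 237.8 148.1] [-3.141  0.     1.775] q6 0.11 w 0.7 F [-0.   0.1 -0.1] t 18.8
```

Run:
```python
from m import *
from plant import bot
c={n:bot.capture(n)["color"][:,:,::-1].copy() for n in("side","top")}
crop(c["side"],245,80,345,190,5,"pics/g13.png");crop(c["top"],150,150,290,270,5,"pics/g14.png")
```

```text
(no output)
```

View pics/g13.png

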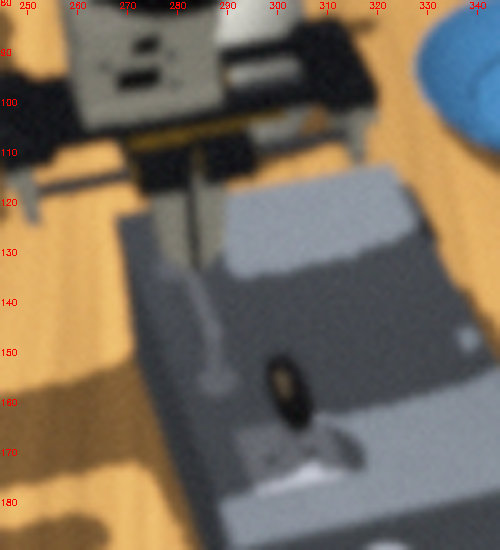

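View pics/g14.png

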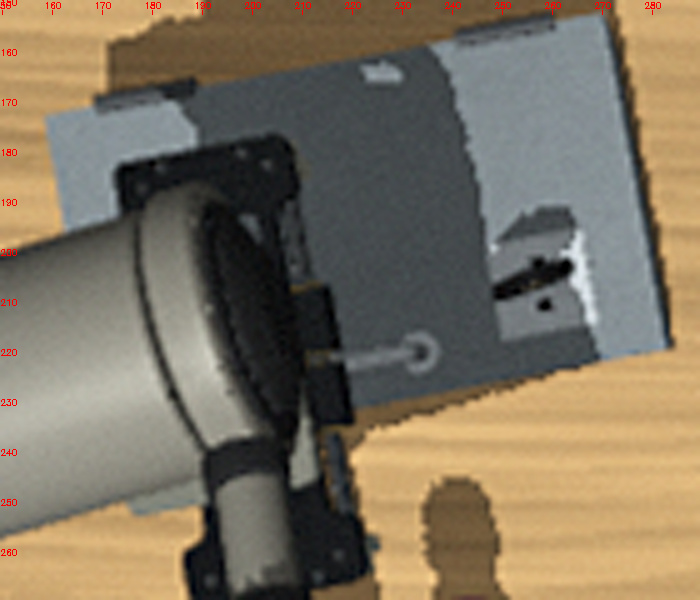

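Run:
```python
from m import *
np.set_printoptions(precision=1,suppress=True)
c,s=np.cos(.205),np.sin(.205)
ux=np.array([c,s,0]);uy=np.array([-s,c,0]);T=np.array([487.2,237.8,148.1])
print("tip front", [proj("side",T-22*np.array([0,0,1])-9.5*uy+k*ux) for k in(-19,0,19)])
for z in(142,150):
  H=np.array([487,238.7,z]); print(z,"bar",[proj("side",H+k*uy) for k in(-50,-10,0,50)],[proj("top",H+k*uy) for k in(-50,0,50)])
```

```text
tip front [array([277.1, 142.5]), array([284. , 141.1]), array([290.8, 139.7])]
142 bar [array([287.3, 145.8]), array([283.6, 136.4]), array([282.6, 134.1]), array([278.2, 123.1])] [array([231.4, 219.7]), array([210.5, 223.7]), array([189.6, 227.7])]
150 bar [array([287.1, 143.4]), array([283.4, 134. ]), array([282.4, 131.7]), array([278. , 120.7])] [array([230.8, 219.7]), array([209.8, 223.8]), array([188.6, 227.8])]
```

Run:
```python
from m import *
np.set_printoptions(precision=1,suppress=True)
def fr(yaw): return np.array([np.cos(yaw),np.sin(yaw),0]),np.array([np.sin(yaw),-np.cos(yaw),0])
tx,ty=fr(1.828); T=np.array([531,130.6,243.1])
for d in(0,10,22): print(d,[proj("side",T-[0,0,d]+9.5*sx*tx+k*ty) for sx in(-1,) for k in(-39,-20,20,39)])
print("key at home: bow bottom z131 shank", proj("side",(531.9,130.6,131)),proj("side",(531.9,130.6,171)))
```

```text
0 [array([285.8, 134.3]), array([293.8, 132.5]), array([310.2, 128.6]), array([318. , 126.8])]
10 [array([286.1, 137.8]), array([294. , 135.9]), array([310.3, 132.1]), array([317.9, 130.3])]
22 [array([286.4, 141.8]), array([294.2, 140. ]), array([310.4, 136.1]), array([317.9, 134.3])]
key at home: bow bottom z131 shank [302.4 163.5] [302.  151.6]
```

The jaws shut on nothing. In the side view the fingertips end at row 133, above the bar, although the text's figure would put them at row 141. So the real fingertips sit about 20 mm higher than stated. I'll reopen, go lower and regrip.

>>> {"name": "play_rows", "arguments": {
  "moves": [130,0,0,0,0,130,0,0,0,0,130,0,0,0,0,130,0,0,0,0,130,0,0,0,0,130,0,0,0,0,130,0,0,0,0,130,0,0,0,0]
}}

```text
time: 19.57
tool_pos: [487.3, 237.8, 148.1]
tcp_rot: [3.142, 0.0, 1.775]
contact_force: [-0.2, -0.2, -0.1]
grip_width: 44.2
```

>>> {"name": "play_rows", "arguments": {
  "moves": [130,0,0,4,0,130,0,0,8,0,130,0,0,12,0,130,0,0,15,0,130,0,0,15,0]
}}

```text
time: 19.98
tool_pos: [486.7, 237.7, 132.1]
tcp_rot: [-3.14, 0.0, 1.775]
contact_force: [0.9, 0.6, -0.3]
grip_width: 44.9
```

```bash
python3 g.py 486.7 238 130 1.776
python3 - <<'E'
from m import *
from plant import bot
c={n:bot.capture(n)["color"][:,:,::-1].copy() for n in("side","top")}
crop(c["side"],245,80,345,190,5,"pics/g15.png")
E
```

```text
shift [0.4 0.  2.1] turn -0.05 | now [486.7 237.7 132.1] [-3.14   0.     1.775] q6 0.11 w 44.9 F [ 0.9  0.6 -0.3] t 19.98
```

View pics/g15.png

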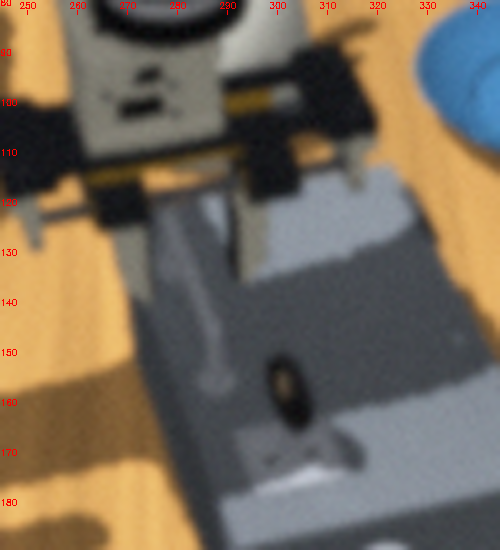

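>>> {"name": "play_rows", "arguments": {
  "moves": [130,0,0,3,0,255,0,0,3,0,255,0,0,3,0,255,0,0,3,0,255,0,0,3,0,255,0,0,3,0,255,0,0,3,0,255,0,0,3,0]
}}

```text
time: 20.75
tool_pos: [485.9, 237.6, 130.1]
tcp_rot: [-3.139, 0.0, 1.775]
contact_force: [-4.4, -1.9, 4.4]
grip_width: 8.6
```

>>> {"name": "play_rows", "arguments": {
  "moves": [255,0,0,0,0,255,0,0,0,0]
}}

```text
time: 20.92
tool_pos: [485.9, 237.6, 130.1]
tcp_rot: [-3.139, 0.0, 1.775]
contact_force: [-5.2, -0.9, 2.9]
grip_width: 9.3
```

```bash
python3 g.py 486.7 238 130 1.776
```

```text
shift [0.3 0.9 0.1] turn -0.04 | now [485.9 237.6 130.1] [-3.139  0.     1.775] q6 0.11 w 9.3 F [-5.2 -0.9  2.9] t 20.92
```

>>> {"name": "play_rows", "arguments": {
  "moves": [255,1,0,0,0,255,0,2,-7,0,255,0,5,-15,0,255,0,8,-22,0,255,0,11,-29,0,255,0,11,-29,0]
}}

```text
time: 21.42
tool_pos: [497.0, 239.8, 159.9]
tcp_rot: [-3.138, 0.0, 1.775]
contact_force: [-7.8, -1.9, 2.1]
grip_width: 8.6
```

```bash
python3 g.py 486.7 238 130 1.776
python3 - <<'E'
from m import *
from plant import bot
c={n:bot.capture(n)["color"][:,:,::-1].copy() for n in("side","top")}
crop(c["side"],235,60,365,220,4,"pics/g16.png")
E
```

```text
shift [  0.3 -10.5  29.9] turn -0.05 | now [497.  239.8 159.9] [-3.138  0.     1.775] q6 0.11 w 8.6 F [-7.8 -1.9  2.1] t 21.42
```

View pics/g16.png

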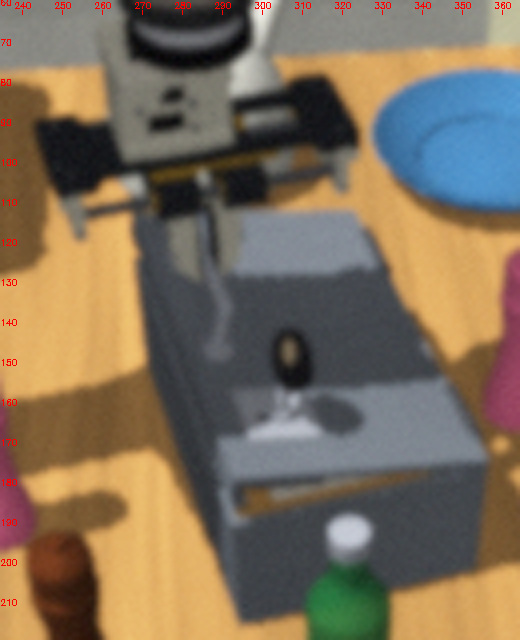

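The lid has lifted: a gap shows at (260,185) in the crop, and the bow is still standing. I'll carry on along the arc.

>>> {"name": "play_rows", "arguments": {
  "moves": [255,0,4,-7,0,255,0,8,-13.5,0,255,0,17,-26,0,255,0,27,-38,0,255,0,38.5,-48.5,0,255,0,51,-58,0,255,0,64,-66,0,255,0,64,-66,0]
}}

```text
time: 22.18
tool_pos: [561.0, 253.0, 228.8]
tcp_rot: [3.141, 0.0, 1.775]
contact_force: [-9.5, -3.7, 13.6]
grip_width: 9.0
```

```bash
python3 g.py 486.7 238 130 1.776
```

```text
shift [  0.4 -75.8  98.8] turn -0.05 | now [561.  253.  228.8] [3.141 0.    1.775] q6 0.1 w 9.0 F [-9.5 -3.7 13.6] t 22.18
```

Run:
```python
from m import *
from plant import bot
c={n:bot.capture(n)["color"][:,:,::-1].copy() for n in("side","top")}
crop(c["side"],235,50,365,210,4,"pics/g17.png")
o=bot.get_obs();print(o["tool_pos"],o["contact_force"],o["moment"],o["joint_positions"])
```

```text
[561.05472693 253.03967858 228.84598344] [-7.76058981 -2.72005993 10.74268269] [-0.49787065  1.28602495  0.00776454] [ 2.99435355e-01  5.05037194e-01  1.24759480e+00 -3.78663364e-04
  1.38623733e+00  9.51156505e-02]
```

View pics/g17.png

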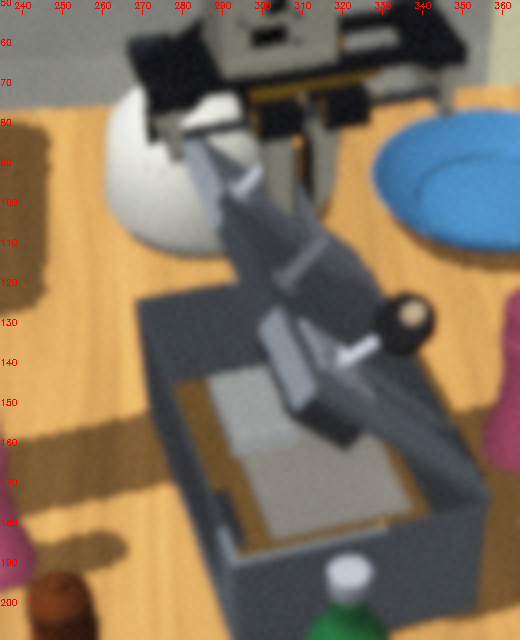

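>>> {"name": "play_rows", "arguments": {
  "moves": [255,0,7,-5,0,255,0,14,-8,0,255,0,21,-11,0,255,0,29,-14,0,255,0,36,-16,0,255,0,44,-18,0,255,0,44,-18,0]
}}

```text
time: 22.87
tool_pos: [604.1, 261.8, 245.7]
tcp_rot: [3.141, 0.0, 1.775]
contact_force: [-5.5, -1.9, 4.3]
grip_width: 8.8
```

```bash
python3 g.py 485.9 237.6 130.1 1.776
python3 - <<'E'
from m import *
from plant import bot
c={n:bot.capture(n)["color"][:,:,::-1].copy() for n in("side","top")}
crop(c["side"],235,50,365,210,4,"pics/g18.png")
o=bot.get_obs();print(o["tool_pos"],o["contact_force"],o["moment"])
E
```

```text
shift [   0.2 -120.7  115.6] turn -0.06 | now [604.1 261.8 245.7] [3.141 0.    1.775] q6 0.09 w 8.8 F [-5.5 -1.9  4.3] t 22.87
[604.10402249 261.83650962 245.67870971] [-4.68220762 -1.56007536  3.46994129] [-0.37500918  0.73391586 -0.02516281]
```

View pics/g18.png

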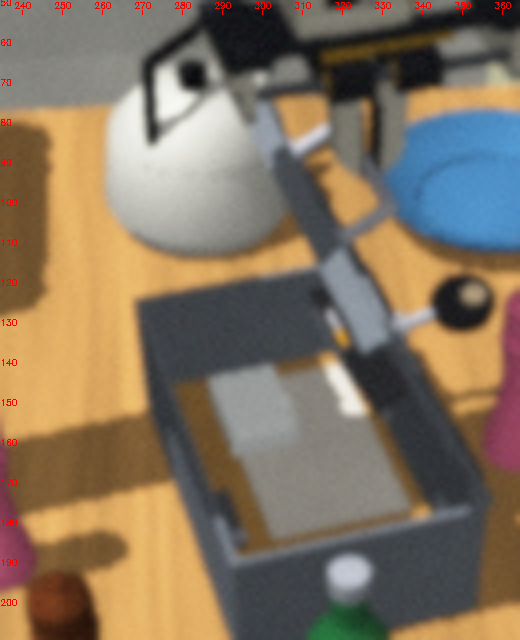

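>>> {"name": "play_rows", "arguments": {
  "moves": [255,0,8,-1,0,255,0,16,-2,0,255,0,24,-3,0,255,0,32,-3,0,255,0,40,-3,0,255,0,48,-2,0,255,0,57,-1,0,255,0,57,-1,0]
}}

```text
time: 23.63
tool_pos: [661.0, 273.4, 246.7]
tcp_rot: [3.138, 0.0, 1.775]
contact_force: [-0.4, -1.1, 4.4]
grip_width: 8.9
```

```bash
python3 g.py 485.9 237.6 130.1 1.776
python3 - <<'E'
from m import *
from plant import bot
c={n:bot.capture(n)["color"][:,:,::-1].copy() for n in("side","top")}
crop(c["side"],265,40,395,200,4,"pics/g19.png")
o=bot.get_obs();print(o["tool_pos"],o["contact_force"],o["moment"])
E
```

```text
shift [   0.4 -178.8  116.6] turn -0.07 | now [661.  273.4 246.7] [3.138 0.    1.775] q6 0.08 w 8.9 F [-0.4 -1.1  4.4] t 23.63
[661.03458136 273.43969289 246.72257581] [ 0.31991843 -1.62834788  5.15633974] [-0.30124577 -0.12828454 -0.01257856]
```

View pics/g19.png

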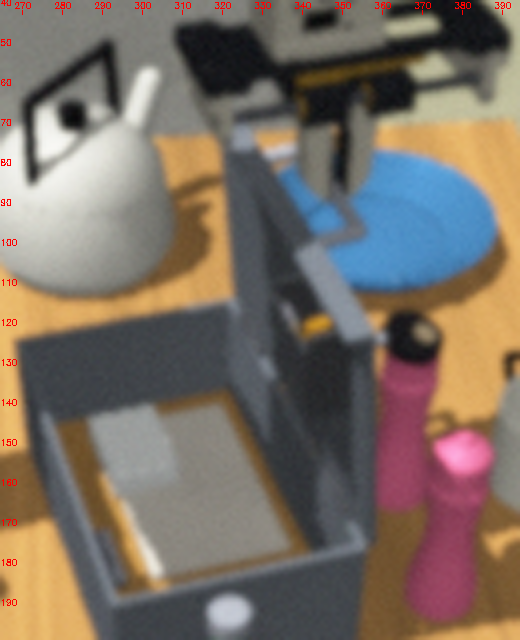

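>>> {"name": "play_rows", "arguments": {
  "moves": [194,0,0,0,0,194,0,0,0,0,194,0,0,0,0,194,0,0,0,0,194,0,0,0,0,194,0,0,0,0]
}}

```text
time: 24.23
tool_pos: [659.5, 273.6, 243.9]
tcp_rot: [-3.141, 0.0, 1.775]
contact_force: [-0.1, -0.2, 0.1]
grip_width: 21.8
```

```bash
python3 g.py 661 273 340 1.776
```

```text
shift [ -0.9   1.4 -96.1] turn -0.05 | now [659.5 273.6 243.9] [-3.141  0.     1.775] q6 0.08 w 21.8 F [-0.1 -0.2  0.1] t 24.23
```

>>> {"name": "play_rows", "arguments": {
  "moves": [194,0,1,-5,0,194,0,1,-15,0,194,0,1,-28,0,194,0,1,-42,0,194,0,1,-56,0,194,0,1,-70,0,194,0,1,-90,0,194,0,1,-90,0]
}}

```text
time: 24.9
tool_pos: [661.4, 274.0, 339.7]
tcp_rot: [3.133, -0.001, 1.775]
contact_force: [0.3, 0.4, 1.6]
grip_width: 21.9
```

```bash
python3 g.py 480 273 340 1.776
python3 - <<'E'
from m import *
from plant import bot
c={n:bot.capture(n)["color"][:,:,::-1].copy() for n in("side","top")}
for n in c: cv2.imwrite(f"pics/{n}20.png",c[n])
E
```

```text
shift [  35.8 -177.9   -0.3] turn -0.05 | now [661.4 274.  339.7] [ 3.133e+00 -1.000e-03  1.775e+00] q6 0.08 w 21.9 F [0.3 0.4 1.6] t 24.9
```

View pics/side20.png

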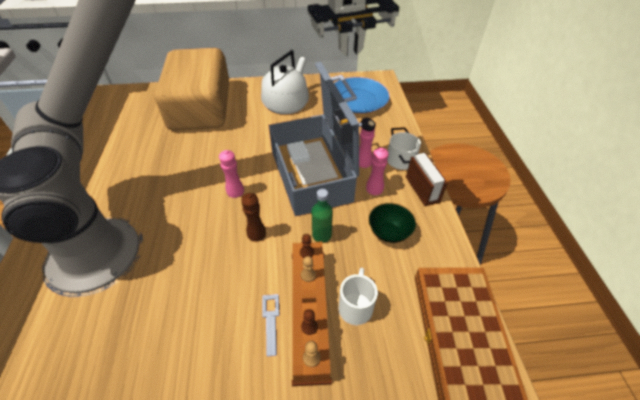

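The gripper is clear and the lid stands open. The mill is upright at (253,217), and the pawns, bottle, bowl, mug and opener haven't moved. I'll back away so the top camera can check the lid and key.

>>> {"name": "play_rows", "arguments": {
  "moves": [194,0,-30,-10,0,194,-20,-70,-10,0,194,-40,-110,-10,0,194,-80,-150,-10,0,194,-120,-190,-10,0,194,-160,-220,-10,0,194,-200,-230,-10,0,194,-240,-230,-10,0]
}}

```text
time: 25.67
tool_pos: [482.7, 28.4, 343.8]
tcp_rot: [-3.141, -0.0, 1.777]
contact_force: [1.4, 0.3, 1.3]
grip_width: 22.1
```

```bash
python3 - <<'E'
from m import *
from plant import bot
c={n:bot.capture(n)["color"][:,:,::-1].copy() for n in("side","top")}
for n in c: cv2.imwrite(f"pics/{n}21.png",c[n])
a=cv2.resize(c["side"][55:205,260:400],None,fx=2.8,fy=2.8,interpolation=2)
crop(c["side"],260,55,400,205,3.5,"pics/g21a.png");crop(c["top"],140,110,290,260,3.5,"pics/g21b.png")
A=cv2.imread("pics/g21a.png");B=cv2.imread("pics/g21b.png");h=max(A.shape[0],B.shape[0])
A=cv2.copyMakeBorder(A,0,h-A.shape[0],0,0,0);B=cv2.copyMakeBorder(B,0,h-B.shape[0],0,0,0)
M=np.hstack([A,B]);cv2.imwrite("pics/g21.png",M[:,:1100] if M.shape[1]<=800 else cv2.resize(M,None,fx=800/M.shape[1],fy=800/M.shape[1]))
cv2.imwrite("pics/g21a.png",A)
E
python3 g.py 0 0 0
```

```text
shift [  71.5 -479.7  343.5] turn -0.0 | now [484.4  24.2 343.5] [-3.140e+00  2.000e-03  1.769e+00] q6 -0.3 w 22.1 F [-0.   0.2  0. ] t 25.77
```

View pics/g21a.png

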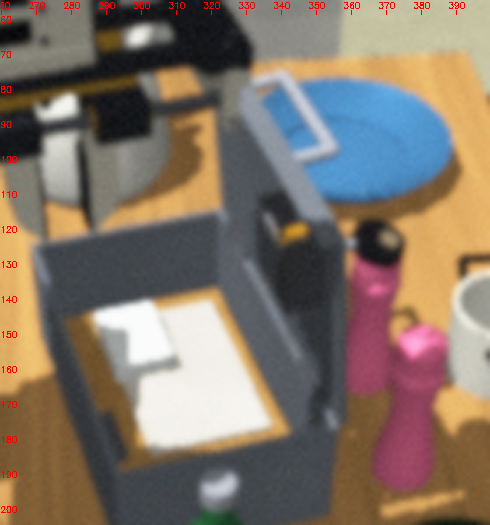

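View pics/g21b.png

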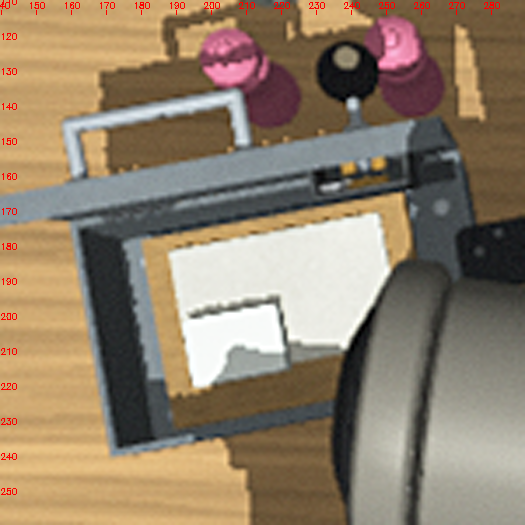

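Run:
```python
from m import *
np.set_printoptions(precision=1,suppress=True)
s,t=cv2.imread("pics/side21.png"),cv2.imread("pics/top21.png")
bs=blob(s,(355,112,380,138),lambda c:c.max(2)<65);bt=blob(t,(225,115,250,142),lambda c:c.max(2)<60)
B=tri(bs["rc"],bt["rc"]); print(bs["rc"],bt["rc"],B)
c,sn=np.cos(.205),np.sin(.205)
mid=np.array([531.9,130.6])+43*np.array([c,sn])+85*np.array([-sn,c]); hin=mid+85*np.array([c,sn])
d=B[0][:2]-hin; X=d@[c,sn];Y=d@[-sn,c];Z=B[0][2]-100; print("bow in hinge axes",X,Y,Z,"r",np.hypot(X,Z),"exp",np.hypot(128,51))
print("theta",np.arctan2(51,-128)-np.arctan2(Z,X))
q=blob(s,(238,185,270,245),lambda c:(c[...,2]-c[...,0]>15)&(c[...,1]<75)&(c[...,2]<130)); print("mill",q["rc"],q["size"],q["cn"].min(0),q["cn"].max(0)); print(proj("side",(400.7,20.4,0)),proj("side",(400.7,20.4,152)))
```

```text
[366.8 124.4] [239.  130.1] (array([696.1, 165.3, 214.9]), array([ 0.3, -0. ]), array([-0. ,  0.3]))
bow in hinge axes 39.8147837470107 -84.47039836832506 114.89161239628973 r 121.59481733955812 exp 137.78606605894515
theta 1.525228651629702
mill [253.1 211.7] [58.  19.1] [239.7 184.6] [265.9 240.6]
[256.3 233.4] [248.4 193.9]
```

Run:
```python
from m import *
np.set_printoptions(precision=1,suppress=True)
c,sn=np.cos(.205),np.sin(.205); ux=np.array([c,sn,0]);uy=np.array([-sn,c,0])
mid=np.array([531.9,130.6,0])+43*ux+85*uy; hin=mid+85*ux+[0,0,100]
def P(x,y,z,th): return hin+ux*(x*np.cos(th)+z*np.sin(th))+uy*y+np.array([0,0,-x*np.sin(th)+z*np.cos(th)])
for th in(1.3,1.4,1.5,1.6):
    print(th,*[(n,proj("side",P(*q,th)),proj("top",P(*q,th))) for n,q in(("bow",(-128,-85,51)),("handleR",(-150,-20,42)),("cornerR",(-170,-140,6)))])
```

```text
1.3 ('bow', array([358.5, 119. ]), array([239.8, 139.3])) ('handleR', array([343.9,  98.3]), array([209.2, 149.7])) ('cornerR', array([345.8, 127.4]), array([268.4, 157.1]))
1.4 ('bow', array([363.7, 118.7]), array([238.8, 133.4])) ('handleR', array([349.7,  97.6]), array([208. , 142.6])) ('cornerR', array([352.9, 124.9]), array([266.8, 149.1]))
1.5 ('bow', array([368.6, 118.9]), array([237.9, 127.8])) ('handleR', array([355.5,  97.3]), array([206.9, 135.7])) ('cornerR', array([360.1, 123. ]), array([265.2, 141. ]))
1.6 ('bow', array([373.3, 119.5]), array([237.2, 122.6])) ('handleR', array([361. ,  97.6]), array([206.1, 129.3])) ('cornerR', array([367.1, 121.7]), array([263.8, 133.1]))
```

The handle matches about 1.46 rad, but the bow sits some 5 px (about 14 mm) lower in the side view than a key square to the plate would. I'll check whether the key is tilting in the lock.

Run:
```python
from m import *
np.set_printoptions(precision=1,suppress=True)
c,sn=np.cos(.205),np.sin(.205); ux=np.array([c,sn,0]);uy=np.array([-sn,c,0])
mid=np.array([531.9,130.6,0])+43*ux+85*uy; hin=mid+85*ux+[0,0,100]
def P(x,y,z,th): return hin+ux*(x*np.cos(th)+z*np.sin(th))+uy*y+np.array([0,0,-x*np.sin(th)+z*np.cos(th)])
s,t=cv2.imread("pics/side21.png"),cv2.imread("pics/top21.png")
crop(s,335,75,385,135,9,"pics/g22.png");crop(t,195,115,275,165,9,"pics/g23.png")
for th in(1.42,1.46,1.5):
    print(th,*[(n,proj("side",P(*q,th)),proj("top",P(*q,th))) for n,q in(("hole",(-128,-85,9)),("bow",(-128,-85,51)),("handleR",(-150,-20,42)),("handleRbase",(-150,-20,6)),("edge top R",(-170,-140,6)),("edge front R bottom",(-170,-140,0)))])
```

```text
1.42 ('hole', array([348.4, 124. ]), array([242.5, 151.3])) ('bow', array([364.7, 118.7]), array([238.6, 132.2])) ('handleR', array([350.9,  97.5]), array([207.8, 141.2])) ('handleRbase', array([337.3, 101.8]), array([211.3, 158. ])) ('edge top R', array([354.4, 124.5]), array([266.5, 147.4])) ('edge front R bottom', array([351.9, 125.3]), array([267. , 150.3]))
1.46 ('hole', array([350.4, 123.5]), array([242., 149.])) ('bow', array([366.7, 118.7]), array([238.2, 130. ])) ('handleR', array([353.2,  97.3]), array([207.3, 138.4])) ('handleRbase', array([339.5, 101.2]), array([210.8, 155.2])) ('edge top R', array([357.2, 123.7]), array([265.9, 144.2])) ('edge front R bottom', array([354.7, 124.4]), array([266.4, 147.1]))
1.5 ('hole', array([352.4, 123.1]), array([241.6, 146.7])) ('bow', array([368.6, 118.9]), array([237.9, 127.8])) ('handleR', array([355.5,  97.3]), array([206.9, 135.7])) ('handleRbase', array([341.8, 100.7]), array([210.2, 152.4])) ('edge top R', array([360.1, 123. ]), array([265.2, 141. ])) ('edge front R bottom', array([357.6, 123.6]), array([265.8, 143.9]))
```

View pics/g22.png

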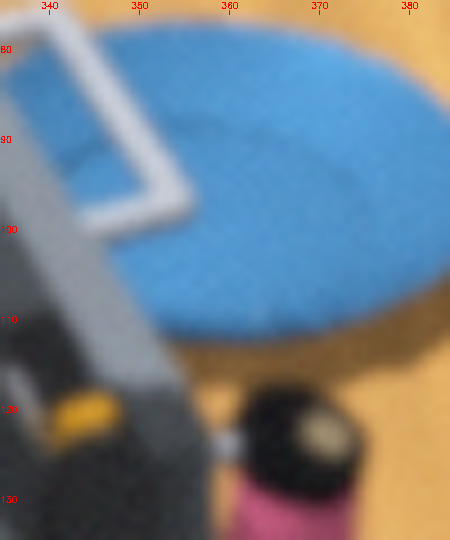

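View pics/g23.png

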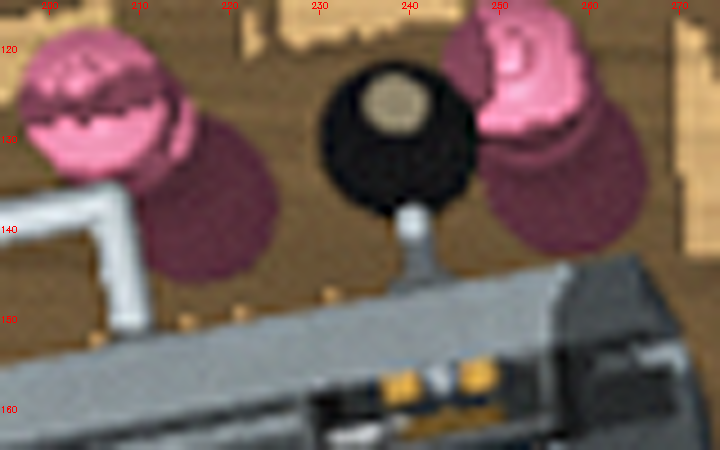

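The key does lean about 0.27 rad under gravity, using the lock's 3 mm of play. That puts the tip at roughly 20 mm deep and about 4 mm off axis, inside the limits, and nothing can hold it straighter with the lid up. I'll do a hold, then a final check that nothing is moving.

>>> {"name": "play_rows", "arguments": {
  "moves": [194,0,0,0,0,194,0,0,0,0,194,0,0,0,0,194,0,0,0,0]
}}

```text
time: 26.1
tool_pos: [485.6, 30.4, 343.7]
tcp_rot: [-3.141, -0.0, 1.777]
contact_force: [0.0, 0.0, 0.5]
grip_width: 21.6
```

Run:
```python
from m import *
from plant import bot
s=bot.capture("side")["color"][:,:,::-1].copy();t=bot.capture("top")["color"][:,:,::-1].copy()
cv2.imwrite("pics/side24.png",s);cv2.imwrite("pics/top24.png",t)
for nm,im,b,th in(("side",s,(355,112,380,138),65),("top",t,(225,115,250,142),60)): print(nm,blob(im,b,lambda c:c.max(2)<th)["rc"])
o=bot.get_obs();print(np.round(o["tool_pos"],1),np.round(o["dq"],3),np.round(o["contact_force"],1),o["time"])
a=cv2.imread("pics/side0.png")
d=cv2.absdiff(a,s).max(2)
for n,b in(("rack",(285,235,340,385)),("opener",(258,288,282,360)),("mug",(335,265,382,325)),("bowl",(365,200,420,245)),("bottle",(308,185,338,245))): print(n,(d[b[1]:b[3],b[0]:b[2]]>90).sum())
```

```text
side [366.76496983 124.48421478]
top [238.87500191 130.3125    ]
[485.6  30.2 343.8] [-0.006 -0.004 -0.    -0.001  0.001 -0.001] [-0.2  0.5  0.1] 26.2
rack 2047
opener 1462
mug 256
bowl 432
bottle 79
```

View pics/side24.png

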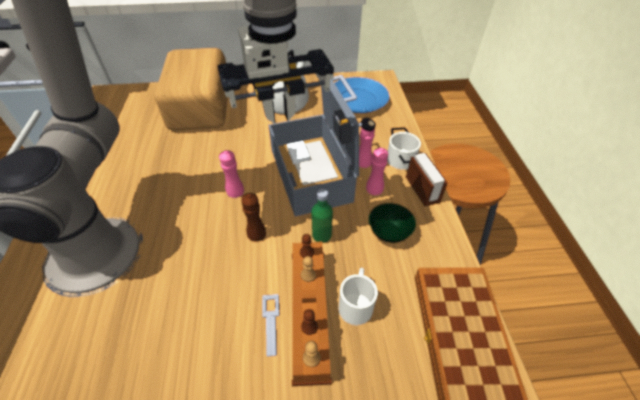

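The lid is up and still: the bow's pixels are unchanged between the two looks. The mill is upright at (253,217), and every other object is at its starting pixels; the image differences come from shadows that moved. Handing in.

```bash
python3 -c "
from plant import bot
print(bot.close_job())"
```

```text
the job is handed in; nothing more can be done
None
```

I did every step and handed the job in at about 26 s. The mill is upright on the shelf, and the key went fully home and was turned clockwise to its stop. The lid was raised by its handle and left standing open with the turned key in the lock.

**Last checks:**
- **Lid:** it stands at about 1.46–1.5 rad and did not move between the last two looks.
- **Lock:** the turning moment rose to 0.34 N·m at 1.51 rad of key turn, which I took as the stop.
- **Other things:** the pawns, bottle, bowl, mug and opener show at their starting places. I judged that by eye, because changed shadows spoiled the image-difference check.
- **Robot:** the arm is clear and touches nothing.

**What disagreed:**
- **Handle grip:** the first grip shut on nothing, because the fingertips sit about 20 mm higher than the text says. I regripped lower and it held.
- **Key lean:** with the lid up, the key leans about 0.27 rad in the lock under its own weight. I estimate its tip at about 20 mm deep (limit 19.5) and 4 mm off the axis (limit 6), so it should pass. This is worked out from the stated dimensions and the bow's position, because the tip can't be seen, and the depth margin is small.

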